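# Stack the breakfast set on its saucer

### The job

Put the white stacking breakfast set together on its saucer for the cupboard, working from the bottom up, one piece at a time and letting go of each: take the upper cup off the nested pair and stand it in the middle of the saucer, seat the milk jug in the cup, then the sugar bowl in the jug, and last put the lid on the sugar bowl, so that every piece sits fully home and upright. It is porcelain, so set each piece down gently, and leave the lower cup, the pepper mill, the jam jar and the green tin standing where they are.

Things in the scene. Friction and masses are not known exactly. Their poses are not given: they have to be found in the camera images.
- saucer: White porcelain saucer, loose on the counter: round, 140 mm across, 16 mm high at the edge, flat in the middle. A cup on it has its underside 6 mm above the saucer's origin. Origin: centre of underside, z up.
- cup: Upper of two identical white nested cups, 31 mm above the lower. Round foot 49 mm wide, 27 tall, tapering to 42 at the bottom; body 66 mm wide from 27 to the rim at 55; mouth 56 mm wide, inner floor at 31 mm. Loop handle to +y, 56 mm from axis, 30 to 53 high. Cup, jug and bowl stack with 3 mm play round foot in mouth, standing on the inner floor; 0.2 kg. Origin: centre of underside, z up.
- spare_cup: The lower of the two nested cups, identical to the upper one, loose, standing on the counter; its handle points within 30 degrees of the upper one's. It stays where it is. Rim at 55 mm, handle to +y. Origin: centre of underside, z up.
- jug: White milk jug, the tallest piece, loose: foot and mouth like the cup's, body 66 mm wide from 27 mm to the rim at 65, inner floor at 41 mm. Tall loop handle to +y (59 mm from axis, 30 to 63 high), broad pouring lip to -y (49 mm from axis, near the rim); +x and -x sides plain; 0.22 kg. Seated in the cup its origin is 31 mm above the cup's. Origin: centre of underside, z up.
- sugar: White sugar bowl, the shortest vessel, no loop, loose: foot and mouth like the cup's, body 66 mm wide from 27 mm to the rim at 50, inner floor at 31 mm. Flat stub ears at +y and -y (45 mm from axis, 40 to 46 high); +x and -x sides plain; 0.18 kg. Seated in the jug its origin is 41 mm above the jug's. Origin: centre of underside, z up.
- lid: White lid lying right way up, loose: plug 49 mm wide, 8 deep; disc 66 mm wide from 8 to 14 mm above the underside; upright round knob 20 mm wide from 14 to 39 mm; 0.09 kg. On the sugar bowl the disc rests on the rim and the lid's origin is 42 mm above the bowl's. Origin: centre of underside, z up.
- mill: Bystander: wooden pepper mill, round, 46 mm across, 130 mm tall, standing loose. Origin: centre of underside, z up.
- jam: Bystander: amber glass jam jar with a brass-coloured cap, 54 mm across, 75 mm tall, standing loose. Origin: centre of underside, z up.
- tin: Bystander: tin with a green band, 54 mm across, 65 mm tall, standing loose. Origin: centre of underside, z up.

How it is judged (in metres and radians):
On the way, in this order (a step that is already met when the one before it is completed fails the run):
1. the cup stands on the saucer, let go (horizontal distance between cup and saucer below 0.015 m and z of cup in the frame of saucer between 0.002 and 0.01 m and angle between cup's own z axis and vertical below 0.08 rad and contact force between the fingers and cup below 0.2 N), for 0.2 s.
2. the jug is seated in the cup, let go (horizontal distance between cup and saucer below 0.015 m and z of cup in the frame of saucer between 0.002 and 0.01 m and angle between each of cup, jug's own z axis and vertical below 0.08 rad and horizontal distance between jug and cup below 0.006 m and z of jug in the frame of cup between 0.027 and 0.035 m and contact force between the fingers and jug below 0.2 N), for 0.2 s.
3. the sugar bowl is seated in the jug, let go (horizontal distance between cup and saucer below 0.015 m and z of cup in the frame of saucer between 0.002 and 0.01 m and angle between each of cup, jug, sugar's own z axis and vertical below 0.08 rad and horizontal distance between jug and cup below 0.006 m and z of jug in the frame of cup between 0.027 and 0.035 m and horizontal distance between sugar and jug below 0.006 m and z of sugar in the frame of jug between 0.037 and 0.045 m and contact force between the fingers and sugar below 0.2 N), for 0.2 s.
4. the lid is on the sugar bowl, let go (horizontal distance between cup and saucer below 0.015 m and z of cup in the frame of saucer between 0.002 and 0.01 m and angle between each of cup, jug, sugar, lid's own z axis and vertical below 0.08 rad and horizontal distance between jug and cup below 0.006 m and z of jug in the frame of cup between 0.027 and 0.035 m and horizontal distance between sugar and jug below 0.006 m and z of sugar in the frame of jug between 0.037 and 0.045 m and horizontal distance between lid and sugar below 0.006 m and z of lid in the frame of sugar between 0.038 and 0.046 m and contact force between the fingers and lid below 0.2 N), for 0.2 s.
At the end, for the whole second after the job is handed in: Cup upright on the saucer within 15 mm of its centre; jug in cup, sugar bowl in jug, lid on sugar bowl, each within 4 mm of seated height, 6 mm of centre and 0.08 rad of upright; saucer flat on the counter; all at rest and released; lower cup, mill, jar and tin still standing (horizontal distance between cup and saucer below 0.015 m and z of cup in the frame of saucer between 0.002 and 0.01 m and angle between each of cup, jug, sugar, lid, saucer, spare_cup, mill, jam, tin's own z axis and vertical below 0.08 rad and horizontal distance between jug and cup below 0.006 m and z of jug in the frame of cup between 0.027 and 0.035 m and horizontal distance between sugar and jug below 0.006 m and z of sugar in the frame of jug between 0.037 and 0.045 m and horizontal distance between lid and sugar below 0.006 m and z of lid in the frame of sugar between 0.038 and 0.046 m and linear speed of each of saucer, cup, jug, sugar, lid below 0.02 m/s and height (world z) of saucer below 0.006 m); the robot touches nothing.
It fails at once if the lower cup is lifted, shifted by more than 25 mm or knocked over (distance of spare_cup from where it was at the start of the episode above 0.025 m).
It fails at once if the pepper mill, jam jar or green tin is shifted by more than 25 mm or knocked over (distance of any of mill, jam, tin from where it was at the start of the episode above 0.025 m).
It fails at once if a piece is dropped or rammed onto the one below it (over 80 N) (contact force between cup and saucer above 80 N or contact force between jug and cup above 80 N or contact force between sugar and jug above 80 N or contact force between lid and sugar above 80 N).
It also fails if it takes over 128 s, if anything falls off the work surface, if the arm or the gripper's body presses on something with over 40 N, if the wrist force passes 120 N, or if a joint passes its speed limit or range.

### The arm

A 6-joint arm with a two-finger parallel gripper is mounted at the origin on the work surface. World frame = base frame: x ahead of the robot, y to its left, z up, the work surface at z = 0. Lengths are in m, angles in degrees, forces in N, time in s.
With the tool pointing down it reaches from about 0.3 to 0.75 m from the base axis. Payload 8.5 kg.
Tool frame: the origin (TCP) lies midway between the tips of the shut fingers; the grasp point (between the pads) lies 19 mm behind it (env.pinch_z is the z of the grasp point in the tool frame, in m); z points along the fingers, y is the line along which they close (so a half turn about z gives the same grasp; the last joint's range is limited). The gripper opens to 85 mm and grips with 20 to 120 N. Pads are 22 mm wide; open, the fingers measure 114 mm over their backs; the gripper's body (76 mm by 85 mm) begins 54 mm behind the grasp point. The pads swing forward as they close: fully open they stand 13 mm farther back than shut.
Start: joints at [56.763, 21.807, 74.336, -0, 83.858, -12.336], TCP at [0.196, 0.514, 0.231] pointing down, gripper open.
Joint ranges: [-178.18, 178.18], [-50.72, 133.34], [12.68, 142.11], [-81.47, 261.47], [9.98, 163.14], [-165.26, 165.26]. Speed limits (degrees/s): [136.94, 136.94, 180, 180, 180, 180].

### API

Orientations are given as a 3x3 rotation matrix whose columns are the frame's x, y, z axes.
In Python, from rig import env gives the robot as it stands.
- The arm moves only by the tool arm_command, never from a script. Its argument "deltas" is a list of rows, each an object of numbers: "rx", "ry", "rz": the turn, a rotation vector about the tool's x, y, z in rad; "dx", "dy", "dz": the shift along the tool's x, y, z in m; "fingers": the finger opening in m, from 0 to 0.0854. In form: [{"rx": .., "ry": .., "rz": .., "dx": .., "dy": .., "dz": .., "fingers": ..}, ...]. A call has 1 to 12 rows; each row shifts and turns the commanded pose from where the row before left it, along the tool's axes as they then stand; what a row does not reach is not made up. A row lasts 1/10 s, in which the tool goes at most 50 mm and 8.59 degrees, less where a joint would pass 70% of its speed; a pose out of reach is approached as far as the arm can. A call is refused whole if a number of a shift passes 0.05 or a number of a turn 0.15, either way. A call with a gripper value outside its range is refused whole. The fingers move at their own pace and stop on an object; "squeeze" is the grip in N (left out, the last holds). Time passes only in rows, so rows that do not move let the fingers close. It gives the time, the measured TCP pose, the force, the opening and the grip force at its end, in the units of the state.
- env.observe(): the state, without advancing time (a new reading comes with each control period).
- env.get_image(name): name is "scene" or "top" or "wrist"; returns a dict with "color" (384x512x3 uint8, blue, green, red), "camera_matrix" (3x3 intrinsics, pixels), "eye" and "orientation" of the camera in the world. Camera axes: x right, y up, looking along -z (the intrinsics and any distortion apply to the point x, -y, -z); pixel columns grow to the right and rows downward; lengths in m; the calibration is good to about 2 mm. A picture is of the moment at which its call begins. There is no depth.
- env.close_job(): hands the job in; it is judged then, once.
Trained networks look in a picture, given as the dict that the camera call returned (one of the last four; its "shot" number tells which), for a name from the list of things; names that differ only in an ending like _2 or _b are one class to them, and where a whole thing is asked for, a point or a joint stands for the part that bears it (a point fixed in the world has none). Each returns a list of dicts, best first, with "p" (0 to 1); they miss things now and then, are a little off and sometimes report something else, mostly with a low value. They report only what shows in the picture. A call takes as long as a camera call.
- env.look_for(query, picture): "box" ([left, top, right, bottom] in pixels, round what is visible of it).
- env.tip_of(query, picture): "location" ([column, row] in pixels: a listed point, or the origin of a listed thing).
The state is a dict: "time_s": time; "q": joint angles; "qvel": joint speeds; "joint_efforts": joint torques, N m; "position": TCP position; "tool_rot": TCP orientation; "ft_force": force on the tool from outside, world axes, zero at the start; "wrist_torque": the same for the moment, N m; "grip_width": finger opening in m; "gripper_force": force on a finger pad.
Only numpy, scipy, OpenCV 4.12 (cv2) and the standard library are available. Lean on these libraries where they do the work, as an engineer would, in place of code of your own. Each camera call takes 0.05 s, during which the arm holds its last target. There are 200 camera calls.

## Working session

There is one attempt and no reset: what is moved stays moved. The work goes in short steps, Python scripts to look and compute and a tool call to move; the robot and the scene stay as the last step left them, time stands still between calls to the robot, and variables do not carry over. Pictures are saved under pics/ and viewed, at most 14 in all, crops included, and the job is handed in when it is done.

Besides the shell and the picture viewer there is one more tool, called after "Call:" as name(argument=value, ...), one argument or row to a line, values as JSON. arm_command: Moves the arm, as the interface text tells. Its arguments: {"type":"object","properties":{"deltas":{"type":"array"},"squeeze":{"type":"number"}},"required":["deltas"]}

```bash
ls; mkdir -p pics
cat > h.py <<'E'
import numpy as np, cv2
from rig import env
NAMES=["saucer","cup","spare_cup","jug","sugar","lid","mill","jam","tin"]
def ray(pic,px):
    K=np.array(pic["camera_matrix"]);R=np.array(pic["orientation"]);d=np.linalg.inv(K)@[px[0],px[1],1]
    d=R@np.array([d[0],-d[1],-d[2]]);return np.array(pic["eye"]),d/np.linalg.norm(d)
def atz(pic,px,z):
    e,d=ray(pic,px);return e+d*(z-e[2])/d[2]
def proj(pic,P):
    K=np.array(pic["camera_matrix"]);R=np.array(pic["orientation"]);c=R.T@(np.array(P)-np.array(pic["eye"]))
    u=K@np.array([c[0],-c[1],-c[2]]);return u[:2]/u[2]
def tri(rs):
    A=np.zeros((3,3));b=np.zeros(3)
    for e,d in rs:
        M=np.eye(3)-np.outer(d,d);A+=M;b+=M@e
    return np.linalg.solve(A,b)
E
python3 - <<'E'
from h import *
np.set_printoptions(precision=4,suppress=True)
P={n:env.get_image(n) for n in("top","scene","wrist")}
for n,p in P.items():
    print(n,p["eye"],p.get("distortion"),list(p.keys())); cv2.imwrite(f"pics/{n}0.png",p["color"])
for q in NAMES:
    L={}
    for n in P:
        t=env.tip_of(q,P[n]);b=env.look_for(q,P[n])
        print(q,n,[(np.round(x["location"],1),round(x["p"],2)) for x in t[:2]],[(np.round(x["box"]),round(x["p"],2)) for x in b[:2]])
        if t and t[0]["p"]>.4:L[n]=ray(P[n],t[0]["location"])
    if "top" in L and "scene" in L: print("  tri",tri([L["top"],L["scene"]]))
o=env.observe();print(o["tool_rot"],o["grip_width"],env.pinch_z)
E
```

```text
pics
top [ 0.3686 -0.0173  1.1904] None ['color', 'camera_matrix', 'eye', 'orientation', 'shot']
scene [1.139  0.2971 0.6782] None ['color', 'camera_matrix', 'eye', 'orientation', 'shot']
wrist [0.1237 0.542  0.373 ] None ['color', 'camera_matrix', 'eye', 'orientation', 'shot']
saucer top [(array([112.5, 236. ]), 0.59)] [(array([ 81., 204., 138., 262.]), 0.75), (array([223., 221., 253., 254.]), 0.64)]
saucer scene [(array([390.1, 228.1]), 0.56)] [(array([361., 204., 421., 252.]), 0.7)]
saucer wrist [(array([210.5, 332.9]), 0.93)] [(array([173., 310., 245., 342.]), 0.88)]
  tri [ 0.4423  0.3363 -0.0014]
cup top [(array([340.9, 163. ]), 0.96)] [(array([331., 139., 362., 176.]), 0.69)]
cup scene [(array([151.5, 186.4]), 0.74)] [(array([132., 162., 166., 192.]), 0.65), (array([200., 202., 224., 251.]), 0.37)]
cup wrist [] []
  tri [ 0.6189 -0.2192  0.0394]
spare_cup top [(array([336.7, 166.7]), 0.65)] [(array([328., 161., 346., 179.]), 0.56)]
spare_cup scene [(array([152. , 193.5]), 0.83)] [(array([139., 182., 171., 202.]), 0.91)]
spare_cup wrist [] []
  tri [ 0.6177 -0.2172  0.0144]
jug
[... 925 characters left out ...]
3., 251.]), 0.81)]
mill wrist [] []
  tri [ 0.6738 -0.0139 -0.0044]
jam top [(array([311.4, 229.5]), 0.85)] [(array([305., 218., 330., 240.]), 0.56)]
jam scene [(array([208.1, 167. ]), 0.68)] [(array([196., 143., 219., 175.]), 0.56)]
jam wrist [] []
  tri [ 0.4615 -0.151   0.0131]
tin top [(array([182.9, 229.9]), 0.93), (array([339.3, 164.9]), 0.74)] [(array([167., 216., 191., 242.]), 0.69)]
tin scene [(array([322.2, 208.2]), 0.82)] [(array([312., 183., 336., 216.]), 0.6)]
tin wrist [(array([126.4, 358.7]), 0.56)] [(array([ 98., 356., 124., 384.]), 0.82)]
  tri [0.4569 0.1678 0.0002]
[[-0.9342  0.3568 -0.    ]
 [ 0.3568  0.9342 -0.    ]
 [ 0.     -0.     -1.    ]] 0.08549767739467158 -0.0187
```

Run:
```python
import cv2
t=cv2.imread("pics/top0.png")[110:280,70:430];s=cv2.imread("pics/scene0.png")[100:290,110:440]
cv2.imwrite("pics/t0c.png",cv2.resize(t,None,fx=2.2,fy=2.2,interpolation=3));cv2.imwrite("pics/s0c.png",cv2.resize(s,None,fx=2.4,fy=2.4,interpolation=3))
```

```text
(no output)
```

View pics/t0c.png

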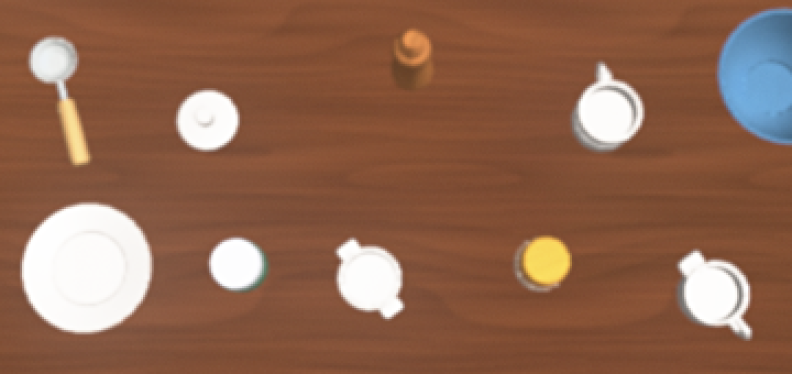

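View pics/s0c.png

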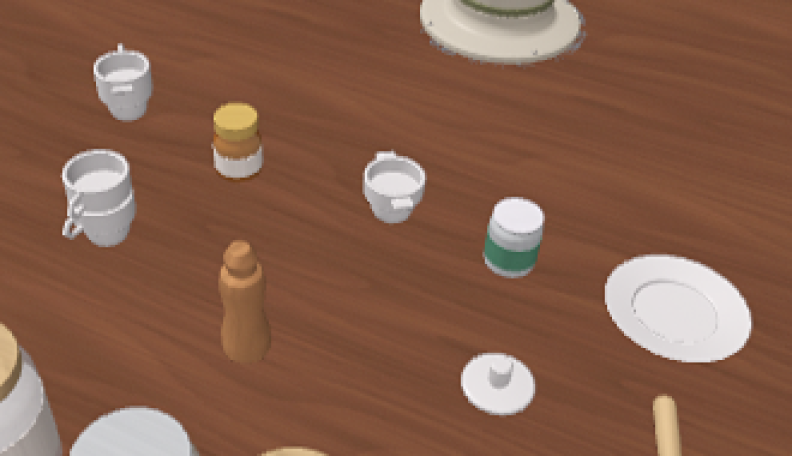

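```bash
cat >> h.py <<'E'
np.set_printoptions(precision=4,suppress=True)
def plan(x,y,z,ang=None):
    "shift in the current tool frame to TCP target (tool down); rz to bring tool y onto line at angle ang (deg)"
    o=env.observe();R=np.array(o["tool_rot"]);p=np.array(o["position"])
    s=R.T@(np.array([x,y,z])-p);rz=0
    ya=np.degrees(np.arctan2(R[1,1],R[0,1]))
    if ang is not None: rz=-np.radians((ang-ya+90)%180-90)
    print("plan shift",s,"rz",round(rz,3),"| t",round(o["time_s"],2),"pos",p,"yaw y",round(ya,1),"q6",round(o["q"][5],1),"Rz",R[:,2],"w",round(o["grip_width"],4),"ft",np.round(o["ft_force"],1))
def blobs(pic,z,thr=150,amin=150):
    "white blobs: centre of fitted ellipse on hull at height z"
    im=pic["color"].astype(int);m=((im.min(2)>thr)&(im.max(2)-im.min(2)<30)).astype(np.uint8)
    out=[]
    for c in cv2.findContours(m,cv2.RETR_EXTERNAL,cv2.CHAIN_APPROX_NONE)[0]:
        if cv2.contourArea(c)>amin: out.append(c[:,0,:])
    return out
E
python3 - <<'E'
from h import *
p=env.get_image("wrist");o=env.observe();R=np.array(o["tool_rot"])
print("cam in tool",R.T@(np.array(p["eye"])-o["position"]),"\n",R.T@np.array(p["orientation"]),p["camera_matrix"])
p=env.get_image("top")
for c in blobs(p,0):
    W=np.array([atz(p,u,0.0)[:2] for u in c]);(cx,cy),r=cv2.minEnclosingCircle(c.astype(np.float32))
    print("px",cx,cy,r,"world z=0",W.mean(0),"ptp",np.ptp(W,0))
for n,u,z in(("saucer",(109.5,231.8),.012),("lid",(164.3,164.5),.012),("cup rim",(346.8,161),.086),("jug rim",(395,243.5),.065),("sugar rim",(238,236.5),.05)):print(n,atz(p,u,z))
plan(.50,-.22,.231,96)
E
```

```text
cam in tool [ 0.0778  0.0005 -0.1422] 
 [[-0.0002  0.9523  0.3052]
 [ 1.      0.      0.0005]
 [ 0.0005  0.3052 -0.9523]] [[268.4129   0.     251.4557]
 [  0.     268.4129 191.7311]
 [  0.       0.       1.    ]]
px 396.1097412109375 243.9146270751953 22.804046630859375 world z=0 [ 0.4274 -0.3515] ptp [0.0914 0.0745]
px 238.23422241210938 236.18106079101562 19.505475997924805 world z=0 [0.4429 0.0304] ptp [0.0846 0.071 ]
px 177.0 229.5 12.093486785888672 world z=0 [0.4591 0.1784] ptp [0.056  0.0586]
px 108.68518829345703 231.3148193359375 29.586978912353516 world z=0 [0.4538 0.3438] ptp [0.1386 0.1395]
px 163.82432556152344 164.17567443847656 13.701828002929688 world z=0 [0.6207 0.2153] ptp [0.066  0.0652]
px 344.5 157.7432403564453 18.80327033996582 world z=0 [ 0.6344 -0.2351] ptp [0.0942 0.0726]
px 95.0 140.5 14.080227851867676 world z=0 [0.6834 0.3914] ptp [0.0694 0.051 ]
px 511.0 113.0 35.000099182128906 world z=0 [ 0.7595 -0.6486] ptp [0.1833 0.0238]
px 305.3465881347656 54.022727966308594 23.09196662902832 world z=0 [ 0.9012 -0.1394] ptp [0.0947 0.1084]
px 87.83135986328125 64.05621337890625 26.748472213745117 world z=0 [0.8822 0.4188] ptp [0.1352 0.135 ]
px 190.16030883789062 53.58396911621094 25.640005111694336 world z=0 [0.9078 0.1509] ptp [0.1143 0.1171]
px 245.5 51.0 26.19647216796875 world z=0 [0.919  0.0192] ptp [0.1362 0.1081]
px 367.5 43.89655303955078 29.10784339904785 world z=0 [ 0.9412 -0.2921] ptp [0.1589 0.1227]
saucer [0.4518 0.3387 0.012 ]
lid [0.6176 0.2123 0.012 ]
cup rim [ 0.6121 -0.2226  0.086 ]
jug rim [ 0.4242 -0.3323  0.065 ]
sugar rim [0.4396 0.0279 0.05  ]
plan shift [-0.5456 -0.5771  0.0003] rz -0.47 | t 2.95 pos [0.1962 0.5138 0.2313] yaw y 69.1 q6 -12.3 Rz [ 0.  0. -1.] w 0.0855 ft [ 0.7  0.5 -0.3]
```

```bash
python3 -c "
from h import *
plan(.612,-.2226,.2,96)"
```

```text
plan shift [-0.6511 -0.5396  0.0313] rz -0.47 | t 2.95 pos [0.1962 0.5138 0.2313] yaw y 69.1 q6 -12.3 Rz [ 0.  0. -1.] w 0.0855 ft [ 0.7  0.5 -0.3]
```

Call:
arm_command(
  deltas=[
    {"dx":-0.015,"dy":-0.0125},
    {"dx":-0.028,"dy":-0.0232},
    {"dx":-0.028,"dy":-0.0232},
    {"dx":-0.028,"dy":-0.0232},
    {"dx":-0.028,"dy":-0.0232},
    {"dx":-0.028,"dy":-0.0232},
    {"dx":-0.028,"dy":-0.0232},
    {"dx":-0.028,"dy":-0.0232},
    {"dx":-0.028,"dy":-0.0232},
    {"dx":-0.028,"dy":-0.0232},
    {"dx":-0.028,"dy":-0.0232},
    {"dx":-0.028,"dy":-0.0232},
  ],
)

```text
invalid input
```

Call:
arm_command(
  deltas=[
    {"dx":-0.028,"dy":-0.0232},
    {"dx":-0.028,"dy":-0.0232},
    {"dx":-0.028,"dy":-0.0232},
    {"dx":-0.028,"dy":-0.0232},
    {"dx":-0.028,"dy":-0.0232},
    {"dx":-0.028,"dy":-0.0232},
    {"dx":-0.028,"dy":-0.0232},
    {"dx":-0.028,"dy":-0.0232},
    {"dx":-0.028,"dy":-0.0232},
    {"dx":-0.028,"dy":-0.0232},
    {"dx":-0.028,"dy":-0.0232},
    {"dx":-0.015,"dy":-0.0125},
  ],
)

```text
invalid input
```

Call:
arm_command(
  deltas=[
    {"dz":0.008,"rz":-0.12},
    {"dz":0.008,"rz":-0.12},
    {"dz":0.008,"rz":-0.12},
    {"dz":0.007,"rz":-0.11},
    {},
    {},
  ],
)

```text
invalid input
```

Run:
```python
from h import *
p=env.get_image("wrist");cv2.imwrite("pics/w1.png",p["color"])
for q in("cup","spare_cup"):print(q,env.tip_of(q,p)[:2],env.look_for(q,p)[:2])
for c in blobs(p,0): print(np.ptp(c,0),c.mean(0))
print("exp rim",proj(p,[.6121,-.2226,.086]))
plan(.612,-.2226,.2,96)
```

```text
cup [] []
spare_cup [] []
[75 34] [206.6111 322.7222]
[61 39] [483.4074 239.7778]
[338 171] [394.0348  63.2207]
exp rim [-40.3618 519.6045]
plan shift [-0.6512 -0.5396  0.0313] rz -0.47 | t 3.2 pos [0.1962 0.5138 0.2313] yaw y 69.1 q6 -12.3 Rz [ 0.  0. -1.] w 0.0853 ft [-1.6  0.6 -0.4]
```

View pics/w1.png

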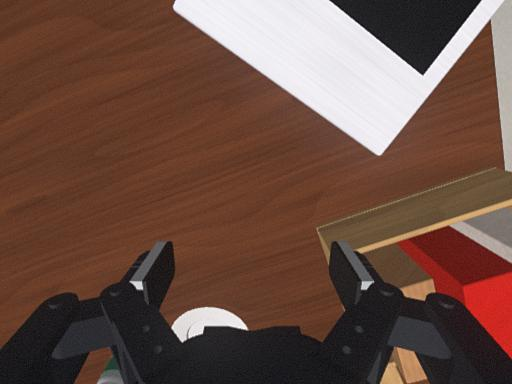

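The picture shows only the start view (fingers at rows 240–380, saucer sliver at 210,325); the calls were refused, so I'll give every field.

Call:
arm_command(
  deltas=[
    {"rx":0,"ry":0,"rz":0,"dx":-0.015,"dy":-0.0125,"dz":0,"fingers":0.085},
    {"rx":0,"ry":0,"rz":0,"dx":-0.028,"dy":-0.0232,"dz":0,"fingers":0.085},
    {"rx":0,"ry":0,"rz":0,"dx":-0.028,"dy":-0.0232,"dz":0,"fingers":0.085},
    {"rx":0,"ry":0,"rz":0,"dx":-0.028,"dy":-0.0232,"dz":0,"fingers":0.085},
    {"rx":0,"ry":0,"rz":0,"dx":-0.028,"dy":-0.0232,"dz":0,"fingers":0.085},
    {"rx":0,"ry":0,"rz":0,"dx":-0.028,"dy":-0.0232,"dz":0,"fingers":0.085},
    {"rx":0,"ry":0,"rz":0,"dx":-0.028,"dy":-0.0232,"dz":0,"fingers":0.085},
    {"rx":0,"ry":0,"rz":0,"dx":-0.028,"dy":-0.0232,"dz":0,"fingers":0.085},
    {"rx":0,"ry":0,"rz":0,"dx":-0.028,"dy":-0.0232,"dz":0,"fingers":0.085},
    {"rx":0,"ry":0,"rz":0,"dx":-0.028,"dy":-0.0232,"dz":0,"fingers":0.085},
    {"rx":0,"ry":0,"rz":0,"dx":-0.028,"dy":-0.0232,"dz":0,"fingers":0.085},
    {"rx":0,"ry":0,"rz":0,"dx":-0.028,"dy":-0.0232,"dz":0,"fingers":0.085},
  ],
  squeeze=30,
)

```text
time_s: 4.4
position: [0.403, 0.1471, 0.2315]
tool_rot: [[-0.934, 0.357, 0.001], [0.357, 0.934, 0.0], [-0.0, 0.0, -1.0]]
ft_force: [-0.6, 0.2, 0.4]
grip_width: 0.0851
gripper_force: 0.0
```

Call:
arm_command(
  deltas=[
    {"rx":0,"ry":0,"rz":0,"dx":-0.028,"dy":-0.0232,"dz":0,"fingers":0.085},
    {"rx":0,"ry":0,"rz":0,"dx":-0.028,"dy":-0.0232,"dz":0,"fingers":0.085},
    {"rx":0,"ry":0,"rz":0,"dx":-0.028,"dy":-0.0232,"dz":0,"fingers":0.085},
    {"rx":0,"ry":0,"rz":0,"dx":-0.028,"dy":-0.0232,"dz":0,"fingers":0.085},
    {"rx":0,"ry":0,"rz":0,"dx":-0.028,"dy":-0.0232,"dz":0,"fingers":0.085},
    {"rx":0,"ry":0,"rz":0,"dx":-0.028,"dy":-0.0232,"dz":0,"fingers":0.085},
    {"rx":0,"ry":0,"rz":0,"dx":-0.028,"dy":-0.0232,"dz":0,"fingers":0.085},
    {"rx":0,"ry":0,"rz":0,"dx":-0.028,"dy":-0.0232,"dz":0,"fingers":0.085},
    {"rx":0,"ry":0,"rz":0,"dx":-0.028,"dy":-0.0232,"dz":0,"fingers":0.085},
    {"rx":0,"ry":0,"rz":0,"dx":-0.028,"dy":-0.0232,"dz":0,"fingers":0.085},
    {"rx":0,"ry":0,"rz":0,"dx":-0.028,"dy":-0.0232,"dz":0,"fingers":0.085},
    {"rx":0,"ry":0,"rz":0,"dx":-0.02,"dy":-0.0166,"dz":0,"fingers":0.085},
  ],
)

```text
time_s: 5.6
position: [0.6125, -0.2245, 0.2309]
tool_rot: [[-0.934, 0.358, -0.0], [0.358, 0.934, -0.0], [0.0, -0.0, -1.0]]
ft_force: [-0.4, 0.9, 0.4]
grip_width: 0.0854
gripper_force: 0.0
```

Call:
arm_command(
  deltas=[
    {"rx":0,"ry":0,"rz":-0.12,"dx":0,"dy":0,"dz":0.008,"fingers":0.085},
    {"rx":0,"ry":0,"rz":-0.12,"dx":0,"dy":0,"dz":0.008,"fingers":0.085},
    {"rx":0,"ry":0,"rz":-0.12,"dx":0,"dy":0,"dz":0.008,"fingers":0.085},
    {"rx":0,"ry":0,"rz":-0.11,"dx":0,"dy":0,"dz":0.007,"fingers":0.085},
    {"rx":0,"ry":0,"rz":0,"dx":0,"dy":0,"dz":0,"fingers":0.085},
    {"rx":0,"ry":0,"rz":0,"dx":0,"dy":0,"dz":0,"fingers":0.085},
  ],
)

```text
time_s: 6.2
position: [0.612, -0.2225, 0.2005]
tool_rot: [[-0.995, -0.102, 0.0], [-0.102, 0.995, -0.0], [-0.0, -0.0, -1.0]]
ft_force: [0.2, 0.1, 0.5]
grip_width: 0.0849
gripper_force: 0.0
```

Run:
```python
from h import *
p=env.get_image("wrist");cv2.imwrite("pics/w1.png",p["color"])
for q in("cup","spare_cup"):print(q,env.tip_of(q,p)[:2],env.look_for(q,p)[:2])
for c in blobs(p,0): print(np.ptp(c,0),c.mean(0))
print("exp rim",proj(p,[.6121,-.2226,.086]))
plan(.612,-.2226,.2,96)
```

```text
cup [{'location': [250.9, 177.1], 'p': 0.68}] [{'box': [220.0, 155.4, 284.6, 234.8], 'p': 0.96}]
spare_cup [] [{'box': [225.2, 149.0, 279.5, 221.0], 'p': 0.79}]
[50 25] [ 99.44 373.24]
[50 36] [402.9265 369.9412]
[45 31] [197.9917 325.0165]
[64 84] [250.8519 190.8102]
[29 47] [311.9431  48.5854]
[43 71] [496.5902  37.5246]
[30 23] [173.7857   9.    ]
[35 15] [148.766    4.5426]
exp rim [251.1285 187.4709]
plan shift [ 0.     -0.0001  0.0007] rz -0.0 | t 6.45 pos [ 0.612  -0.2225  0.2007] yaw y 96.0 q6 -126.3 Rz [ 0.0005 -0.0003 -1.    ] w 0.0849 ft [ 0.4 -0.3  0.8]
```

View pics/w1.png

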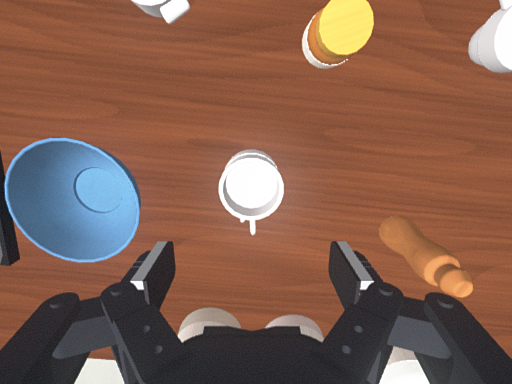

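The wrist view shows the nested pair with the upper rim centred at about (251,188), exactly as projected, and the handle toward row 232, perpendicular to the fingers; descending.

Call:
arm_command(
  deltas=[
    {"rx":0,"ry":0,"rz":0,"dx":0,"dy":0,"dz":0.035,"fingers":0.085},
    {"rx":0,"ry":0,"rz":0,"dx":0,"dy":0,"dz":0.035,"fingers":0.085},
    {"rx":0,"ry":0,"rz":0,"dx":0,"dy":0,"dz":0.035,"fingers":0.085},
    {"rx":0,"ry":0,"rz":0,"dx":0,"dy":0,"dz":0.03,"fingers":0.085},
    {"rx":0,"ry":0,"rz":0,"dx":0,"dy":0,"dz":0.014,"fingers":0.085},
    {"rx":0,"ry":0,"rz":0,"dx":0,"dy":0,"dz":0,"fingers":0.085},
    {"rx":0,"ry":0,"rz":0,"dx":0,"dy":0,"dz":0,"fingers":0.06},
    {"rx":0,"ry":0,"rz":0,"dx":0,"dy":0,"dz":0,"fingers":0.06},
    {"rx":0,"ry":0,"rz":0,"dx":0,"dy":0,"dz":0,"fingers":0.06},
    {"rx":0,"ry":0,"rz":0,"dx":0,"dy":0,"dz":0,"fingers":0.06},
    {"rx":0,"ry":0,"rz":0,"dx":0,"dy":0,"dz":0,"fingers":0.06},
  ],
  squeeze=30,
)

```text
time_s: 7.55
position: [0.6129, -0.223, 0.0535]
tool_rot: [[-0.994, -0.105, 0.004], [-0.105, 0.994, -0.002], [-0.003, -0.002, -1.0]]
ft_force: [-0.4, -0.2, 6.7]
grip_width: 0.0637
gripper_force: 34.1
```

Call:
arm_command(
  deltas=[
    {"rx":0,"ry":0,"rz":0,"dx":0,"dy":0,"dz":-0.003,"fingers":0.06},
    {"rx":0,"ry":0,"rz":0,"dx":0,"dy":0,"dz":-0.004,"fingers":0.06},
    {"rx":0,"ry":0,"rz":0,"dx":0,"dy":0,"dz":-0.004,"fingers":0.06},
    {"rx":0,"ry":0,"rz":0,"dx":0,"dy":0,"dz":-0.004,"fingers":0.06},
    {"rx":0,"ry":0,"rz":0,"dx":0,"dy":0,"dz":-0.004,"fingers":0.06},
    {"rx":0,"ry":0,"rz":0,"dx":0,"dy":0,"dz":0,"fingers":0.06},
  ],
)

```text
time_s: 8.15
position: [0.6121, -0.2226, 0.071]
tool_rot: [[-0.994, -0.105, 0.001], [-0.105, 0.994, -0.001], [-0.001, -0.001, -1.0]]
ft_force: [0.1, 0.6, -2.4]
grip_width: 0.0639
gripper_force: 33.4
```

Run:
```python
from h import *
p=env.get_image("scene");cv2.imwrite("pics/s1.png",cv2.resize(p["color"][110:230,90:230],None,fx=4,fy=4,interpolation=3))
plan(.4518,.3387,.25)
```

```text
plan shift [ 0.1003  0.5749 -0.1796] rz 0 | t 8.2 pos [ 0.612  -0.2225  0.0706] yaw y 96.0 q6 -126.4 Rz [ 0.0004 -0.0003 -1.    ] w 0.0639 ft [ 0.4  0.8 -1.3]
```

View pics/s1.png

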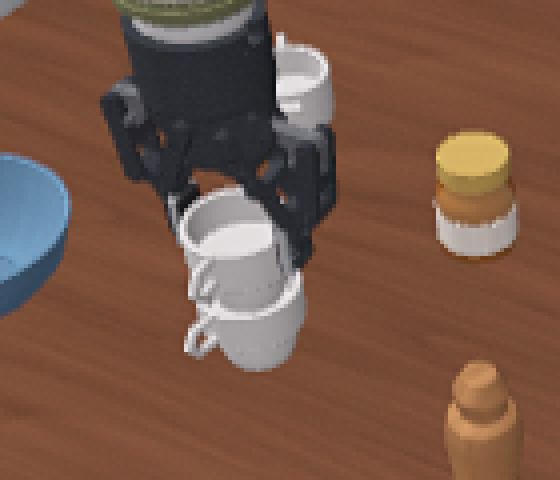

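Upper cup is lifted alone (lower cup's foot still at about (258,365) in the crop); carrying it towards the saucer.

Call:
arm_command(
  deltas=[
    {"rx":0,"ry":0,"rz":0,"dx":0,"dy":0,"dz":-0.02,"fingers":0.06},
    {"rx":0,"ry":0,"rz":0,"dx":0,"dy":0,"dz":-0.04,"fingers":0.06},
    {"rx":0,"ry":0,"rz":0,"dx":0,"dy":0,"dz":-0.045,"fingers":0.06},
    {"rx":0,"ry":0,"rz":0,"dx":0.002,"dy":0.02,"dz":-0.04,"fingers":0.06},
    {"rx":0,"ry":0,"rz":0,"dx":0.002,"dy":0.035,"dz":-0.025,"fingers":0.06},
    {"rx":0,"ry":0,"rz":0,"dx":0.002,"dy":0.04,"dz":-0.01,"fingers":0.06},
    {"rx":0,"ry":0,"rz":0,"dx":0.002,"dy":0.04,"dz":0,"fingers":0.06},
    {"rx":0,"ry":0,"rz":0,"dx":0.002,"dy":0.04,"dz":0,"fingers":0.06},
    {"rx":0,"ry":0,"rz":0,"dx":0.002,"dy":0.04,"dz":0,"fingers":0.06},
    {"rx":0,"ry":0,"rz":0,"dx":0.002,"dy":0.04,"dz":0,"fingers":0.06},
    {"rx":0,"ry":0,"rz":0,"dx":0.002,"dy":0.04,"dz":0,"fingers":0.06},
    {"rx":0,"ry":0,"rz":0,"dx":0.002,"dy":0.04,"dz":0,"fingers":0.06},
  ],
)

```text
time_s: 9.4
position: [0.5582, 0.1104, 0.2502]
tool_rot: [[-0.994, -0.105, -0.0], [-0.105, 0.994, 0.0], [0.0, 0.0, -1.0]]
ft_force: [1.4, 0.8, -1.0]
grip_width: 0.064
gripper_force: 34.0
```

Call:
arm_command(
  deltas=[
    {"rx":0,"ry":0,"rz":0,"dx":0.002,"dy":0.04,"dz":0,"fingers":0.06},
    {"rx":0,"ry":0,"rz":0,"dx":0.002,"dy":0.04,"dz":0,"fingers":0.06},
    {"rx":0,"ry":0,"rz":0,"dx":0.002,"dy":0.04,"dz":0,"fingers":0.06},
    {"rx":0,"ry":0,"rz":0,"dx":0,"dy":0.04,"dz":0,"fingers":0.06},
    {"rx":0,"ry":0,"rz":0,"dx":0,"dy":0.035,"dz":0,"fingers":0.06},
    {"rx":0,"ry":0,"rz":0,"dx":0,"dy":0.03,"dz":0.02,"fingers":0.06},
    {"rx":0,"ry":0,"rz":0,"dx":0,"dy":0.015,"dz":0.02,"fingers":0.06},
    {"rx":0,"ry":0,"rz":0,"dx":0,"dy":0,"dz":0,"fingers":0.06},
    {"rx":0,"ry":0,"rz":0,"dx":0,"dy":0,"dz":0,"fingers":0.06},
  ],
)

```text
time_s: 10.3
position: [0.5277, 0.3466, 0.2104]
tool_rot: [[-0.994, -0.105, -0.0], [-0.105, 0.994, -0.0], [0.001, -0.0, -1.0]]
ft_force: [-0.2, -0.9, -0.9]
grip_width: 0.0636
gripper_force: 33.9
```

Run:
```python
from h import *
p=env.get_image("wrist");cv2.imwrite("pics/w2.png",p["color"])
print(env.tip_of("saucer",p)[:2],env.look_for("saucer",p)[:2],env.tip_of("cup",p)[:1],env.look_for("cup",p)[:1])
for c in blobs(p,0): print(np.ptp(c,0),c.mean(0))
print("exp",proj(p,[.4527,.3389,.016]))
plan(.4527,.3389,.2)
```

```text
[] [] [{'location': [252.5, 229.5], 'p': 0.7}] [{'box': [185.4, 199.3, 321.1, 330.3], 'p': 0.9}]
[133 119] [246.9175 267.9025]
[47 43] [149.2598 222.4016]
[50 52] [84.9236 91.5486]
[115 121] [252.0419 104.6467]
exp [251.5648 107.843 ]
plan shift [0.0758 0.0006 0.0112] rz 0 | t 10.55 pos [0.5282 0.3462 0.2113] yaw y 96.0 q6 -73.4 Rz [ 0.0015  0.0005 -1.    ] w 0.0638 ft [ 0.3 -0.4 -1.4]
```

View pics/w2.png

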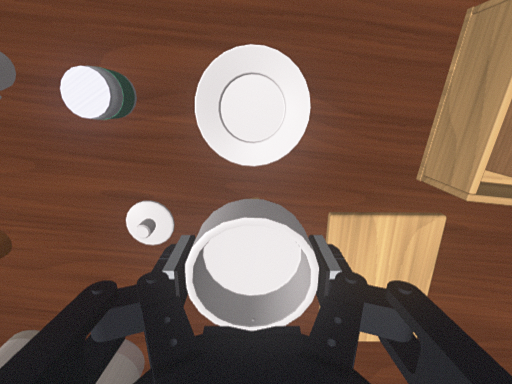

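The saucer shows at about (252,105), 115 px across; the held cup's rim is centred near (252,267).

Run:
```python
from h import *
p=env.get_image("wrist")
def circ(W):
    A=np.c_[2*W,np.ones(len(W))];s=np.linalg.lstsq(A,(W**2).sum(1),rcond=None)[0];return s[:2],np.sqrt(s[2]+s[0]**2+s[1]**2)
c=[c for c in blobs(p,0) if 110<np.ptp(c,0)[0]<120][0]
for z in(0,.016,.03):print(z,circ(np.array([atz(p,u,z)[:2] for u in c])))
t=env.get_image("top")
c=[c for c in blobs(t,0) if np.hypot(*(c.mean(0)-[109,231]))<8][0]
for z in(0,.016):print(z,circ(np.array([atz(t,u,z)[:2] for u in c])))
# cup rim
o=env.observe();zr=o["position"][2]-.0225+.055
for u in((252,200+130),(186,270),(319,270)):print(atz(p,u,zr))
```

```text
0 (array([0.4537, 0.3397]), np.float64(0.07188532937617155))
0.016 (array([0.4535, 0.3396]), np.float64(0.06863074155325403))
0.03 (array([0.4534, 0.3396]), np.float64(0.06578297720819813))
0 (array([0.4537, 0.3428]), np.float64(0.06867197153126606))
0.016 (array([0.4526, 0.338 ]), np.float64(0.06774898585933531))
[0.5604 0.3501 0.2434]
[0.528  0.3151 0.2434]
[0.5214 0.378  0.2434]
```

Call:
arm_command(
  deltas=[
    {"rx":0,"ry":0,"rz":0,"dx":0.02,"dy":0,"dz":0,"fingers":0.06},
    {"rx":0,"ry":0,"rz":0,"dx":0.03,"dy":0.001,"dz":0.01,"fingers":0.06},
    {"rx":0,"ry":0,"rz":0,"dx":0.02,"dy":0,"dz":0.03,"fingers":0.06},
    {"rx":0,"ry":0,"rz":0,"dx":0.005,"dy":0,"dz":0.04,"fingers":0.06},
    {"rx":0,"ry":0,"rz":0,"dx":0,"dy":0,"dz":0.04,"fingers":0.06},
    {"rx":0,"ry":0,"rz":0,"dx":0,"dy":0,"dz":0.03,"fingers":0.06},
    {"rx":0,"ry":0,"rz":0,"dx":0,"dy":0,"dz":0.015,"fingers":0.06},
    {"rx":0,"ry":0,"rz":0,"dx":0,"dy":0,"dz":0.008,"fingers":0.06},
    {"rx":0,"ry":0,"rz":0,"dx":0,"dy":0,"dz":0.004,"fingers":0.06},
    {"rx":0,"ry":0,"rz":0,"dx":0,"dy":0,"dz":0.002,"fingers":0.06},
    {"rx":0,"ry":0,"rz":0,"dx":0,"dy":0,"dz":0,"fingers":0.06},
  ],
)

```text
time_s: 11.75
position: [0.4533, 0.3401, 0.032]
tool_rot: [[-0.994, -0.105, 0.001], [-0.105, 0.994, 0.001], [-0.001, 0.0, -1.0]]
ft_force: [0.2, 0.2, -1.9]
grip_width: 0.0638
gripper_force: 33.9
```

Call:
arm_command(
  deltas=[
    {"rx":0,"ry":0,"rz":0,"dx":0,"dy":0,"dz":0.001,"fingers":0.06},
    {"rx":0,"ry":0,"rz":0,"dx":0,"dy":0,"dz":0.001,"fingers":0.06},
    {"rx":0,"ry":0,"rz":0,"dx":0,"dy":0,"dz":0.001,"fingers":0.06},
    {"rx":0,"ry":0,"rz":0,"dx":0,"dy":0,"dz":0,"fingers":0.06},
  ],
)

```text
time_s: 12.15
position: [0.4531, 0.34, 0.0286]
tool_rot: [[-0.994, -0.105, 0.0], [-0.105, 0.994, 0.0], [-0.0, 0.0, -1.0]]
ft_force: [-0.7, -0.6, 0.4]
grip_width: 0.0638
gripper_force: 34.2
```

Call:
arm_command(
  deltas=[
    {"rx":0,"ry":0,"rz":0,"dx":0,"dy":0,"dz":0.001,"fingers":0.06},
    {"rx":0,"ry":0,"rz":0,"dx":0,"dy":0,"dz":0,"fingers":0.06},
  ],
)

```text
time_s: 12.35
position: [0.4531, 0.3401, 0.0285]
tool_rot: [[-0.994, -0.105, 0.001], [-0.105, 0.994, 0.0], [-0.001, 0.0, -1.0]]
ft_force: [-3.1, -2.8, 10.2]
grip_width: 0.0635
gripper_force: 35.0
```

Firm contact; release and rise.

Call:
arm_command(
  deltas=[
    {"rx":0,"ry":0,"rz":0,"dx":0,"dy":0,"dz":-0.001,"fingers":0.07},
    {"rx":0,"ry":0,"rz":0,"dx":0,"dy":0,"dz":0,"fingers":0.085},
    {"rx":0,"ry":0,"rz":0,"dx":0,"dy":0,"dz":0,"fingers":0.085},
    {"rx":0,"ry":0,"rz":0,"dx":0,"dy":0,"dz":0,"fingers":0.085},
    {"rx":0,"ry":0,"rz":0,"dx":0,"dy":0,"dz":-0.02,"fingers":0.085},
    {"rx":0,"ry":0,"rz":0,"dx":0,"dy":0,"dz":-0.04,"fingers":0.085},
    {"rx":0,"ry":0,"rz":0,"dx":0,"dy":0,"dz":-0.045,"fingers":0.085},
    {"rx":0,"ry":0,"rz":0,"dx":0,"dy":0,"dz":-0.045,"fingers":0.085},
    {"rx":0,"ry":0,"rz":0,"dx":0,"dy":0,"dz":-0.04,"fingers":0.085},
    {"rx":0,"ry":0,"rz":0,"dx":0,"dy":0,"dz":0,"fingers":0.085},
  ],
)

```text
time_s: 13.35
position: [0.4546, 0.3408, 0.2239]
tool_rot: [[-0.994, -0.105, 0.01], [-0.105, 0.994, 0.005], [-0.01, 0.003, -1.0]]
ft_force: [0.0, 0.8, -0.3]
grip_width: 0.0852
gripper_force: 0.0
```

```bash
cat >> h.py <<'E'
def circ(W):
    A=np.c_[2*W,np.ones(len(W))];s=np.linalg.lstsq(A,(W**2).sum(1),rcond=None)[0];return s[:2],np.sqrt(s[2]+s[0]**2+s[1]**2)
E
python3 - <<'E'
from h import *
p=env.get_image("wrist")
b=env.look_for("cup",p)[:1];print(b,env.tip_of("cup",p)[:1],proj(p,[.453,.339,.061]))
cv2.imwrite("pics/w3.png",cv2.resize(p["color"][100:300,130:380],None,fx=2.8,fy=2.8,interpolation=3))
plan(.424,-.3323,.24,126)
E
```

```text
[{'box': [224.3, 145.0, 279.0, 212.5], 'p': 0.58}] [{'location': [249.9, 162.2], 'p': 0.92}] [249.398  172.5577]
plan shift [ 0.099  -0.6654 -0.0221] rz -0.523 | t 13.5 pos [0.4526 0.3398 0.2174] yaw y 96.0 q6 -71.1 Rz [-0.0013 -0.0006 -1.    ] w 0.0847 ft [ 0.6  0.  -0.6]
```

View pics/w3.png

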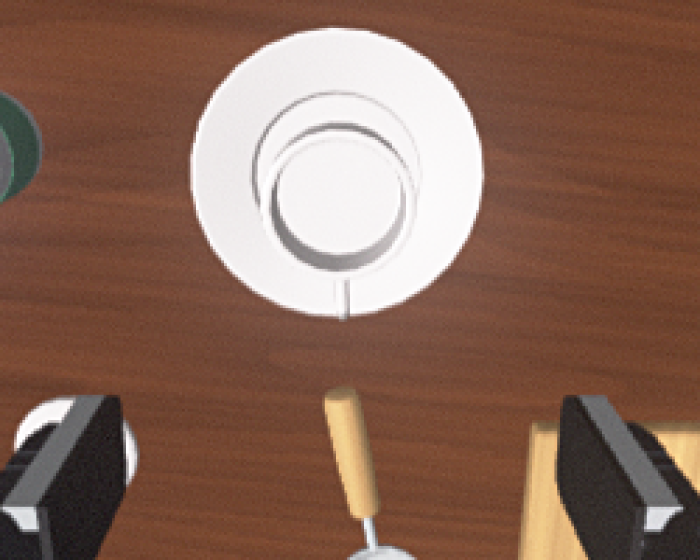

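The cup stands centred on the saucer (rim centre at ~ (250,172) full-frame, expected (249,173)), released. Going for the jug.

Call:
arm_command(
  deltas=[
    {"rx":0,"ry":0,"rz":0.1445,"dx":0,"dy":0,"dz":0,"fingers":0.085},
    {"rx":0,"ry":0,"rz":0.1445,"dx":0,"dy":0,"dz":0,"fingers":0.085},
    {"rx":0,"ry":0,"rz":0.1445,"dx":0,"dy":0,"dz":0,"fingers":0.085},
    {"rx":0,"ry":0,"rz":0.1445,"dx":0,"dy":0,"dz":0,"fingers":0.085},
    {"rx":0,"ry":0,"rz":0.1445,"dx":0,"dy":0,"dz":0,"fingers":0.085},
    {"rx":0,"ry":0,"rz":0.1445,"dx":0,"dy":0,"dz":0,"fingers":0.085},
    {"rx":0,"ry":0,"rz":0.1445,"dx":0,"dy":0,"dz":0,"fingers":0.085},
    {"rx":0,"ry":0,"rz":0.1445,"dx":0,"dy":0,"dz":0,"fingers":0.085},
    {"rx":0,"ry":0,"rz":0.1445,"dx":0,"dy":0,"dz":0,"fingers":0.085},
    {"rx":0,"ry":0,"rz":0.1445,"dx":0,"dy":0,"dz":0,"fingers":0.085},
    {"rx":0,"ry":0,"rz":0.1445,"dx":0,"dy":0,"dz":0,"fingers":0.085},
    {"rx":0,"ry":0,"rz":0.1445,"dx":0,"dy":0,"dz":0,"fingers":0.085},
  ],
)

```text
time_s: 14.7
position: [0.4525, 0.3397, 0.2164]
tool_rot: [[0.064, 0.998, -0.003], [0.998, -0.064, -0.002], [-0.002, -0.003, -1.0]]
ft_force: [0.0, 0.5, 0.9]
grip_width: 0.0847
gripper_force: 0.0
```

Call:
arm_command(
  deltas=[
    {"rx":0,"ry":0,"rz":0.1445,"dx":0,"dy":0,"dz":0,"fingers":0.085},
    {"rx":0,"ry":0,"rz":0.1445,"dx":0,"dy":0,"dz":0,"fingers":0.085},
    {"rx":0,"ry":0,"rz":0.1445,"dx":0,"dy":0,"dz":0,"fingers":0.085},
    {"rx":0,"ry":0,"rz":0.1445,"dx":0,"dy":0,"dz":0,"fingers":0.085},
    {"rx":0,"ry":0,"rz":0.1445,"dx":0,"dy":0,"dz":0,"fingers":0.085},
    {"rx":0,"ry":0,"rz":0.1445,"dx":0,"dy":0,"dz":0,"fingers":0.085},
    {"rx":0,"ry":0,"rz":0,"dx":-0.0125,"dy":0.0153,"dz":0,"fingers":0.085},
    {"rx":0,"ry":0,"rz":0,"dx":-0.025,"dy":0.0306,"dz":0,"fingers":0.085},
    {"rx":0,"ry":0,"rz":0,"dx":-0.025,"dy":0.0306,"dz":0,"fingers":0.085},
    {"rx":0,"ry":0,"rz":0,"dx":-0.025,"dy":0.0306,"dz":0,"fingers":0.085},
    {"rx":0,"ry":0,"rz":0,"dx":-0.025,"dy":0.0306,"dz":0,"fingers":0.085},
    {"rx":0,"ry":0,"rz":0,"dx":-0.025,"dy":0.0306,"dz":0,"fingers":0.085},
  ],
)

```text
time_s: 15.9
position: [0.4435, 0.1213, 0.2168]
tool_rot: [[0.798, 0.602, -0.003], [0.602, -0.798, -0.0], [-0.003, -0.002, -1.0]]
ft_force: [1.1, -0.5, 0.2]
grip_width: 0.0848
gripper_force: 0.0
```

Call:
arm_command(
  deltas=[
    {"rx":0,"ry":0,"rz":0,"dx":-0.025,"dy":0.0306,"dz":0,"fingers":0.085},
    {"rx":0,"ry":0,"rz":0,"dx":-0.025,"dy":0.0306,"dz":0,"fingers":0.085},
    {"rx":0,"ry":0,"rz":0,"dx":-0.025,"dy":0.0306,"dz":0,"fingers":0.085},
    {"rx":0,"ry":0,"rz":0,"dx":-0.025,"dy":0.0306,"dz":0,"fingers":0.085},
    {"rx":0,"ry":0,"rz":0,"dx":-0.025,"dy":0.0306,"dz":0,"fingers":0.085},
    {"rx":0,"ry":0,"rz":0,"dx":-0.025,"dy":0.0306,"dz":0,"fingers":0.085},
    {"rx":0,"ry":0,"rz":0,"dx":-0.025,"dy":0.0306,"dz":0,"fingers":0.085},
    {"rx":0,"ry":0,"rz":0,"dx":-0.025,"dy":0.0306,"dz":0,"fingers":0.085},
    {"rx":0,"ry":0,"rz":0,"dx":-0.025,"dy":0.0306,"dz":0,"fingers":0.085},
    {"rx":0,"ry":0,"rz":0,"dx":-0.025,"dy":0.0306,"dz":0,"fingers":0.085},
    {"rx":0,"ry":0,"rz":0,"dx":-0.025,"dy":0.0306,"dz":0,"fingers":0.085},
    {"rx":0,"ry":0,"rz":0,"dx":-0.0125,"dy":0.0153,"dz":0,"fingers":0.085},
  ],
)

```text
time_s: 17.1
position: [0.4257, -0.3338, 0.2162]
tool_rot: [[0.8, 0.6, -0.002], [0.6, -0.8, 0.002], [-0.0, -0.003, -1.0]]
ft_force: [0.3, 0.1, 0.1]
grip_width: 0.0845
gripper_force: 0.0
```

Call:
arm_command(
  deltas=[
    {"rx":0,"ry":0,"rz":0,"dx":0,"dy":0,"dz":0,"fingers":0.085},
    {"rx":0,"ry":0,"rz":0,"dx":0,"dy":0,"dz":0,"fingers":0.085},
  ],
)

```text
time_s: 17.3
position: [0.4263, -0.3306, 0.2169]
tool_rot: [[0.799, 0.601, -0.002], [0.601, -0.799, 0.003], [0.0, -0.003, -1.0]]
ft_force: [-0.7, 0.1, 0.8]
grip_width: 0.0848
gripper_force: 0.0
```

Run:
```python
from h import *
p=env.get_image("wrist")
print(env.look_for("jug",p)[:1],env.tip_of("jug",p)[:1],proj(p,[.4242,-.3323,.065]))
cv2.imwrite("pics/w4.png",cv2.resize(p["color"][100:300,130:380],None,fx=2.8,fy=2.8,interpolation=3))
plan(.4242,-.3323,.217,127)
```

```text
[{'box': [225.7, 136.5, 281.2, 216.4], 'p': 0.64}] [{'location': [252.3, 165.6], 'p': 0.81}] [251.938  180.9231]
plan shift [-0.0034  0.0003  0.0011] rz 0.001 | t 17.45 pos [ 0.4267 -0.33    0.2181] yaw y -52.9 q6 2.6 Rz [-0.0005  0.0008 -1.    ] w 0.0852 ft [ 0.3 -0.6  0.2]
```

View pics/w4.png

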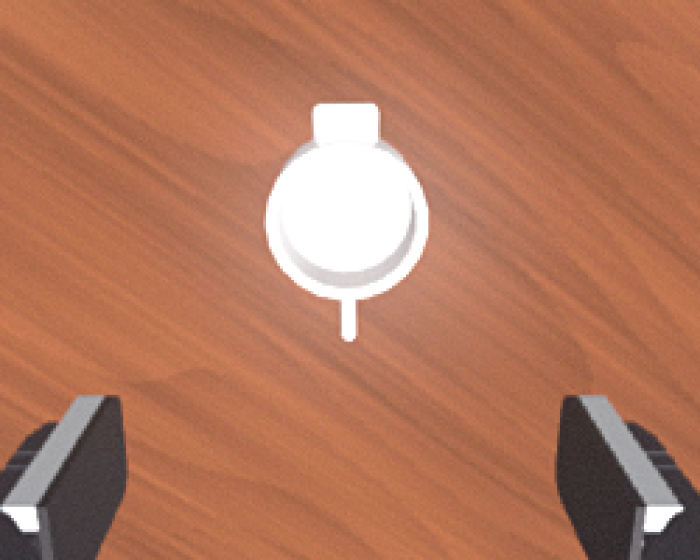

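Jug rim centred at ~(254,179) full-frame, lip up and handle down, so the fingers face its plain sides; the offset is 2.5 mm. Descending and gripping.

Call:
arm_command(
  deltas=[
    {"rx":0,"ry":0,"rz":0,"dx":-0.001,"dy":0.0025,"dz":0.03,"fingers":0.085},
    {"rx":0,"ry":0,"rz":0,"dx":0,"dy":0,"dz":0.04,"fingers":0.085},
    {"rx":0,"ry":0,"rz":0,"dx":0,"dy":0,"dz":0.04,"fingers":0.085},
    {"rx":0,"ry":0,"rz":0,"dx":0,"dy":0,"dz":0.04,"fingers":0.085},
    {"rx":0,"ry":0,"rz":0,"dx":0,"dy":0,"dz":0.03,"fingers":0.085},
    {"rx":0,"ry":0,"rz":0,"dx":0,"dy":0,"dz":0.012,"fingers":0.085},
    {"rx":0,"ry":0,"rz":0,"dx":0,"dy":0,"dz":0,"fingers":0.085},
    {"rx":0,"ry":0,"rz":0,"dx":0,"dy":0,"dz":0,"fingers":0.06},
    {"rx":0,"ry":0,"rz":0,"dx":0,"dy":0,"dz":0,"fingers":0.06},
    {"rx":0,"ry":0,"rz":0,"dx":0,"dy":0,"dz":0,"fingers":0.06},
    {"rx":0,"ry":0,"rz":0,"dx":0,"dy":0,"dz":0,"fingers":0.06},
    {"rx":0,"ry":0,"rz":0,"dx":0,"dy":0,"dz":0,"fingers":0.06},
  ],
)

```text
time_s: 18.65
position: [0.4279, -0.3342, 0.0281]
tool_rot: [[0.799, 0.602, 0.002], [0.602, -0.799, -0.002], [0.0, 0.003, -1.0]]
ft_force: [-0.6, 2.5, 6.9]
grip_width: 0.0638
gripper_force: 33.7
```

Call:
arm_command(
  deltas=[
    {"rx":0,"ry":0,"rz":0,"dx":0,"dy":0,"dz":-0.01,"fingers":0.06},
    {"rx":0,"ry":0,"rz":0,"dx":0,"dy":0,"dz":-0.03,"fingers":0.06},
    {"rx":0,"ry":0,"rz":0,"dx":0,"dy":0,"dz":-0.045,"fingers":0.06},
    {"rx":0,"ry":0,"rz":0,"dx":0,"dy":0,"dz":-0.045,"fingers":0.06},
    {"rx":0,"ry":0,"rz":0,"dx":0.01,"dy":-0.015,"dz":-0.04,"fingers":0.06},
    {"rx":0,"ry":0,"rz":0,"dx":0.0204,"dy":-0.0308,"dz":-0.02,"fingers":0.06},
    {"rx":0,"ry":0,"rz":0,"dx":0.0204,"dy":-0.0308,"dz":-0.01,"fingers":0.06},
    {"rx":0,"ry":0,"rz":0,"dx":0.0204,"dy":-0.0308,"dz":0,"fingers":0.06},
    {"rx":0,"ry":0,"rz":0,"dx":0.0204,"dy":-0.0308,"dz":0,"fingers":0.06},
    {"rx":0,"ry":0,"rz":0,"dx":0.0204,"dy":-0.0308,"dz":0,"fingers":0.06},
    {"rx":0,"ry":0,"rz":0,"dx":0.0204,"dy":-0.0308,"dz":0,"fingers":0.06},
    {"rx":0,"ry":0,"rz":0,"dx":0.0204,"dy":-0.0308,"dz":0,"fingers":0.06},
  ],
)

```text
time_s: 19.85
position: [0.41, -0.0563, 0.2273]
tool_rot: [[0.799, 0.602, 0.001], [0.602, -0.799, -0.001], [0.001, 0.001, -1.0]]
ft_force: [0.4, -0.1, -1.6]
grip_width: 0.0639
gripper_force: 34.4
```

Call:
arm_command(
  deltas=[
    {"rx":0,"ry":0,"rz":0,"dx":0.0204,"dy":-0.0308,"dz":0,"fingers":0.06},
    {"rx":0,"ry":0,"rz":0,"dx":0.0204,"dy":-0.0308,"dz":0,"fingers":0.06},
    {"rx":0,"ry":0,"rz":0,"dx":0.0204,"dy":-0.0308,"dz":0,"fingers":0.06},
    {"rx":0,"ry":0,"rz":0,"dx":0.0204,"dy":-0.0308,"dz":0,"fingers":0.06},
    {"rx":0,"ry":0,"rz":0,"dx":0.0204,"dy":-0.0308,"dz":0,"fingers":0.06},
    {"rx":0,"ry":0,"rz":0,"dx":0.0204,"dy":-0.0308,"dz":0,"fingers":0.06},
    {"rx":0,"ry":0,"rz":0,"dx":0.0204,"dy":-0.0308,"dz":0,"fingers":0.06},
    {"rx":0,"ry":0,"rz":0,"dx":0.0204,"dy":-0.0308,"dz":0,"fingers":0.06},
    {"rx":0,"ry":0,"rz":0,"dx":0.0204,"dy":-0.0308,"dz":0,"fingers":0.06},
    {"rx":0,"ry":0,"rz":0,"dx":0.01,"dy":-0.0154,"dz":0,"fingers":0.06},
    {"rx":0,"ry":0,"rz":0,"dx":0,"dy":0,"dz":0,"fingers":0.06},
    {"rx":0,"ry":0,"rz":0,"dx":0,"dy":0,"dz":0,"fingers":0.06},
  ],
)

```text
time_s: 21.05
position: [0.3888, 0.2922, 0.2269]
tool_rot: [[0.798, 0.602, 0.001], [0.602, -0.798, -0.0], [0.0, 0.0, -1.0]]
ft_force: [0.3, -0.4, -1.5]
grip_width: 0.0635
gripper_force: 34.3
```

Run:
```python
from h import *
p=env.get_image("wrist")
print(env.look_for("cup",p)[:1],env.tip_of("jug",p)[:1],proj(p,[.4533,.340,.061]))
cv2.imwrite("pics/w5.png",cv2.resize(p["color"][40:340,100:400],None,fx=2,fy=2,interpolation=3))
plan(.4533,.340,.1)
o=env.observe();P=o["position"];R=np.array(o["tool_rot"]);print("jug rim exp",[proj(p,P+R@[x,0,0]+np.array([0,0,.065-.0281])) for x in (0,-.033,.033)])
```

```text
[{'box': [223.8, 53.9, 282.4, 134.0], 'p': 0.65}] [{'location': [250.3, 224.9], 'p': 0.79}] [251.9554 104.2689]
plan shift [ 0.0803 -0.0002  0.1267] rz 0 | t 21.2 pos [0.3892 0.2916 0.2267] yaw y -53.1 q6 75.9 Rz [ 0.0004 -0.     -1.    ] w 0.0636 ft [-0.  -0.1 -2.1]
jug rim exp [array([253.0121, 284.1313]), array([252.7777, 339.8623]), array([253.2877, 218.5807])]
```

View pics/w5.png

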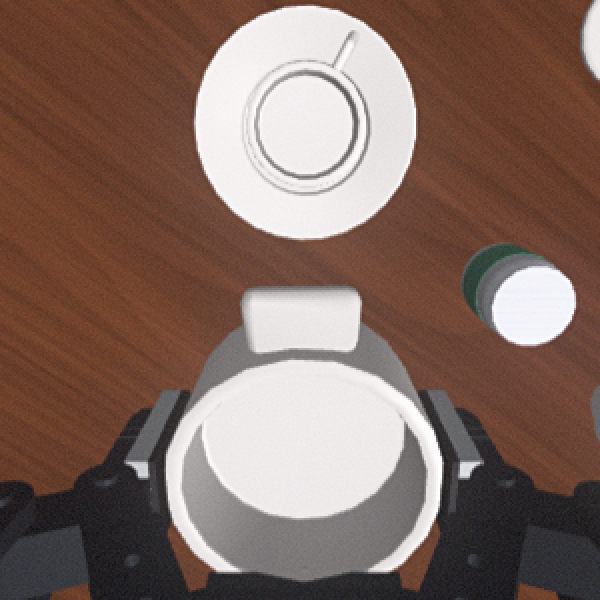

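```bash
cat >> h.py <<'E'
def rect(pic,c,z,h=.06,s=4000):
    "orthophoto of the plane z about c, s px/m, rows=+x, cols=+y"
    n=int(2*h*s);q=np.array([[-h,-h],[h,-h],[h,h],[-h,h]])
    src=np.float32([proj(pic,[c[0]+a,c[1]+b,z]) for a,b in q]);dst=np.float32([[(b+h)*s,(a+h)*s] for a,b in q])
    return cv2.warpPerspective(pic["color"],cv2.getPerspectiveTransform(src,dst),(n,n),flags=cv2.INTER_CUBIC)
def rims(pic,c,z,radii=(.028,.033),h=.06,s=4000,tol=.0015):
    g=cv2.createCLAHE(4,(4,4)).apply(cv2.cvtColor(rect(pic,c,z,h,s),cv2.COLOR_BGR2GRAY));g=cv2.GaussianBlur(g,(0,0),2)
    for r in radii:
        C=cv2.HoughCircles(g,cv2.HOUGH_GRADIENT_ALT,1.5,8,param1=100,param2=.3,minRadius=int((r-tol)*s),maxRadius=int((r+tol)*s))
        if C is None: print(r,None);continue
        for x in C[0][:3]: print("r",r,"centre",round(c[0]+x[1]/s-h,4),round(c[1]+x[0]/s-h,4),"rad",x[2]/s)
E
python3 - <<'E'
from h import *
p=env.get_image("wrist");print("wrist");rims(p,(.4533,.34),.061)
t=env.get_image("top");print("top");rims(t,(.4533,.34),.061,tol=.003)
g=rect(p,(.4533,.34),.061);cv2.circle(g,(240,240),112,(0,0,255),1);cv2.circle(g,(240,240),132,(0,255,0),1);cv2.imwrite("pics/r5.png",g)
E
```

```text
wrist
r 0.028 centre 0.454 0.3422 rad 0.027843308
r 0.028 centre 0.4469 0.3408 rad 0.027926352
r 0.033 centre 0.4533 0.3362 rad 0.032992814
r 0.033 centre 0.4612 0.3471 rad 0.033085264
r 0.033 centre 0.4529 0.349 rad 0.03287048
top
0.028 None
0.033 None
```

View pics/r5.png

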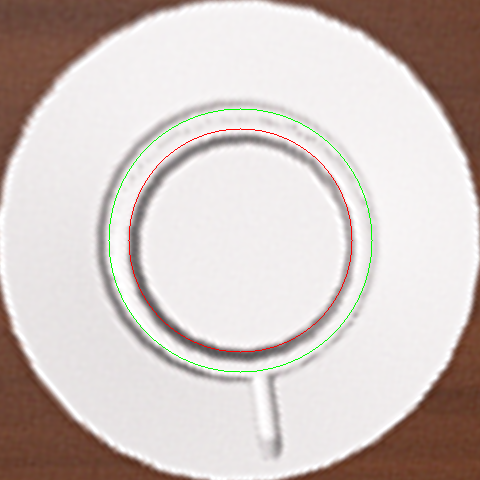

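The rectified view shows the cup's rim matching circles centred on (0.4533, 0.340) within half a millimetre. Lowering the jug.

Call:
arm_command(
  deltas=[
    {"rx":0,"ry":0,"rz":0,"dx":0.02,"dy":0,"dz":0,"fingers":0.06},
    {"rx":0,"ry":0,"rz":0,"dx":0.035,"dy":0,"dz":0,"fingers":0.06},
    {"rx":0,"ry":0,"rz":0,"dx":0.021,"dy":0,"dz":0.02,"fingers":0.06},
    {"rx":0,"ry":0,"rz":0,"dx":0.005,"dy":0,"dz":0.035,"fingers":0.06},
    {"rx":0,"ry":0,"rz":0,"dx":0,"dy":0,"dz":0.035,"fingers":0.06},
    {"rx":0,"ry":0,"rz":0,"dx":0,"dy":0,"dz":0.025,"fingers":0.06},
    {"rx":0,"ry":0,"rz":0,"dx":0,"dy":0,"dz":0.015,"fingers":0.06},
    {"rx":0,"ry":0,"rz":0,"dx":0,"dy":0,"dz":0.01,"fingers":0.06},
    {"rx":0,"ry":0,"rz":0,"dx":0,"dy":0,"dz":0.006,"fingers":0.06},
    {"rx":0,"ry":0,"rz":0,"dx":0,"dy":0,"dz":0.006,"fingers":0.06},
    {"rx":0,"ry":0,"rz":0,"dx":0,"dy":0,"dz":0.005,"fingers":0.06},
    {"rx":0,"ry":0,"rz":0,"dx":0,"dy":0,"dz":0,"fingers":0.06},
  ],
)

```text
time_s: 22.5
position: [0.4537, 0.3411, 0.0691]
tool_rot: [[0.799, 0.602, -0.0], [0.602, -0.799, -0.0], [-0.0, -0.0, -1.0]]
ft_force: [0.2, 0.1, -2.4]
grip_width: 0.0638
gripper_force: 34.3
```

Call:
arm_command(
  deltas=[
    {"rx":0,"ry":0,"rz":0,"dx":0,"dy":0,"dz":0.001,"fingers":0.06},
    {"rx":0,"ry":0,"rz":0,"dx":0,"dy":0,"dz":0.001,"fingers":0.06},
    {"rx":0,"ry":0,"rz":0,"dx":0,"dy":0,"dz":0,"fingers":0.06},
  ],
)

```text
time_s: 22.8
position: [0.4538, 0.3412, 0.0675]
tool_rot: [[0.799, 0.602, 0.0], [0.602, -0.799, 0.0], [0.0, 0.0, -1.0]]
ft_force: [0.8, 0.6, -1.8]
grip_width: 0.0638
gripper_force: 34.3
```

Call:
arm_command(
  deltas=[
    {"rx":0,"ry":0,"rz":0,"dx":0,"dy":0,"dz":0.001,"fingers":0.06},
    {"rx":0,"ry":0,"rz":0,"dx":0,"dy":0,"dz":0.001,"fingers":0.06},
    {"rx":0,"ry":0,"rz":0,"dx":0,"dy":0,"dz":0,"fingers":0.06},
  ],
)

```text
time_s: 23.1
position: [0.4538, 0.3412, 0.0653]
tool_rot: [[0.799, 0.602, 0.0], [0.602, -0.799, 0.0], [0.0, -0.0, -1.0]]
ft_force: [0.5, 0.6, -1.5]
grip_width: 0.0639
gripper_force: 34.3
```

Call:
arm_command(
  deltas=[
    {"rx":0,"ry":0,"rz":0,"dx":0,"dy":0,"dz":0.001,"fingers":0.06},
    {"rx":0,"ry":0,"rz":0,"dx":0,"dy":0,"dz":0.001,"fingers":0.06},
    {"rx":0,"ry":0,"rz":0,"dx":0,"dy":0,"dz":0,"fingers":0.06},
  ],
)

```text
time_s: 23.4
position: [0.454, 0.3414, 0.0651]
tool_rot: [[0.798, 0.602, 0.002], [0.602, -0.798, 0.001], [0.002, 0.001, -1.0]]
ft_force: [-3.9, -0.9, 13.5]
grip_width: 0.0636
gripper_force: 35.7
```

Seated at the expected height. Release, rise, and go over to the sugar bowl.

Call:
arm_command(
  deltas=[
    {"rx":0,"ry":0,"rz":0,"dx":0,"dy":0,"dz":-0.0015,"fingers":0.07},
    {"rx":0,"ry":0,"rz":0,"dx":0,"dy":0,"dz":0,"fingers":0.085},
    {"rx":0,"ry":0,"rz":0,"dx":0,"dy":0,"dz":0,"fingers":0.085},
    {"rx":0,"ry":0,"rz":0,"dx":0,"dy":0,"dz":0,"fingers":0.085},
    {"rx":0,"ry":0,"rz":0,"dx":0,"dy":0,"dz":-0.02,"fingers":0.085},
    {"rx":0,"ry":0,"rz":0,"dx":0,"dy":0,"dz":-0.04,"fingers":0.085},
    {"rx":0,"ry":0,"rz":0,"dx":0,"dy":0,"dz":-0.045,"fingers":0.085},
    {"rx":0,"ry":0,"rz":0,"dx":0,"dy":0,"dz":-0.045,"fingers":0.085},
    {"rx":0,"ry":0,"rz":0,"dx":0,"dy":0,"dz":-0.03,"fingers":0.085},
    {"rx":0,"ry":0,"rz":0,"dx":0,"dy":0,"dz":0,"fingers":0.085},
  ],
)

```text
time_s: 24.4
position: [0.455, 0.3418, 0.2492]
tool_rot: [[0.798, 0.602, 0.008], [0.602, -0.799, 0.004], [0.008, 0.002, -1.0]]
ft_force: [0.5, 0.6, -0.4]
grip_width: 0.0849
gripper_force: 0.0
```

Run:
```python
from h import *
p=env.get_image("wrist")
g=rect(p,(.4533,.34),.102);cv2.circle(g,(240,240),112,(0,0,255),1);cv2.circle(g,(240,240),132,(0,255,0),1);cv2.imwrite("pics/r6.png",g)
plan(.4396,.0279,.217,127.6)
```

```text
plan shift [-0.2005  0.2416  0.0288] rz -0.01 | t 24.45 pos [0.4542 0.3414 0.2464] yaw y -53.0 q6 78.0 Rz [ 0.0034  0.0016 -1.    ] w 0.0853 ft [ 0.  -0.2 -1. ]
```

View pics/r6.png

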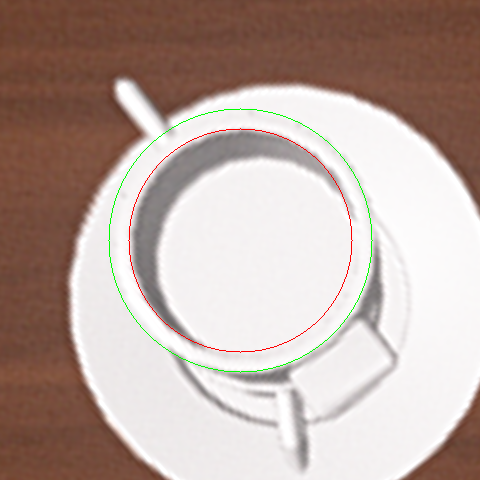

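The jug's rim lies on the expected circle at z = 0.102: it is seated and released. On to the sugar bowl.

Call:
arm_command(
  deltas=[
    {"rx":0,"ry":0,"rz":-0.01,"dx":-0.0125,"dy":0.0151,"dz":0,"fingers":0.085},
    {"rx":0,"ry":0,"rz":0,"dx":-0.025,"dy":0.0302,"dz":0,"fingers":0.085},
    {"rx":0,"ry":0,"rz":0,"dx":-0.025,"dy":0.0302,"dz":0,"fingers":0.085},
    {"rx":0,"ry":0,"rz":0,"dx":-0.025,"dy":0.0302,"dz":0,"fingers":0.085},
    {"rx":0,"ry":0,"rz":0,"dx":-0.025,"dy":0.0302,"dz":0,"fingers":0.085},
    {"rx":0,"ry":0,"rz":0,"dx":-0.025,"dy":0.0302,"dz":0.01,"fingers":0.085},
    {"rx":0,"ry":0,"rz":0,"dx":-0.025,"dy":0.0302,"dz":0.01,"fingers":0.085},
    {"rx":0,"ry":0,"rz":0,"dx":-0.025,"dy":0.0302,"dz":0.01,"fingers":0.085},
    {"rx":0,"ry":0,"rz":0,"dx":-0.0125,"dy":0.0151,"dz":0,"fingers":0.085},
    {"rx":0,"ry":0,"rz":0,"dx":0,"dy":0,"dz":0,"fingers":0.085},
    {"rx":0,"ry":0,"rz":0,"dx":0,"dy":0,"dz":0,"fingers":0.085},
  ],
)

```text
time_s: 25.55
position: [0.4421, 0.028, 0.214]
tool_rot: [[0.793, 0.609, -0.002], [0.609, -0.793, 0.001], [-0.001, -0.002, -1.0]]
ft_force: [0.5, -0.6, 0.1]
grip_width: 0.0849
gripper_force: 0.0
```

Run:
```python
from h import *
p=env.get_image("wrist")
print(env.look_for("sugar",p)[:1],env.tip_of("sugar",p)[:1],proj(p,[.4396,.0279,.05]))
g=rect(p,(.4396,.0279),.05);cv2.circle(g,(240,240),112,(0,0,255),1);cv2.circle(g,(240,240),132,(0,255,0),1);cv2.imwrite("pics/r7.png",g)
plan(.4396,.0279,.217)
```

```text
[{'box': [222.3, 132.0, 278.8, 207.8], 'p': 0.89}] [{'location': [250.4, 162.5], 'p': 0.89}] [250.431 177.492]
plan shift [-0.0026 -0.001  -0.0024] rz 0 | t 25.7 pos [0.4423 0.0287 0.2146] yaw y -52.3 q6 40.7 Rz [-0.0005  0.0003 -1.    ] w 0.0849 ft [ 1.1 -0.2  0.4]
```

View pics/r7.png

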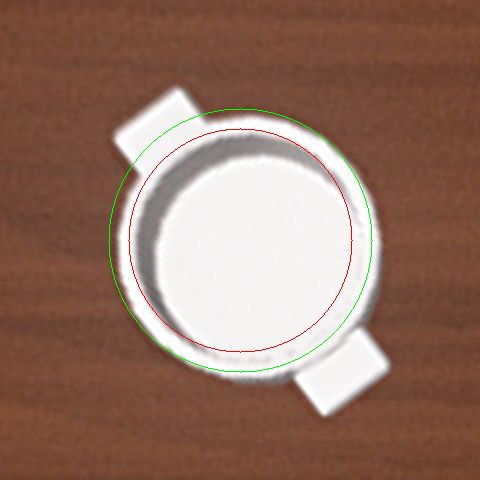

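Sugar rim appears 2 mm toward +x and +y of the drawn circle, ears along the 38° line, fingers square to them. Gripping with that correction.

Call:
arm_command(
  deltas=[
    {"rx":0,"ry":0,"rz":0,"dx":0,"dy":-0.0015,"dz":0.03,"fingers":0.085},
    {"rx":0,"ry":0,"rz":0,"dx":0,"dy":0,"dz":0.04,"fingers":0.085},
    {"rx":0,"ry":0,"rz":0,"dx":0,"dy":0,"dz":0.04,"fingers":0.085},
    {"rx":0,"ry":0,"rz":0,"dx":0,"dy":0,"dz":0.04,"fingers":0.085},
    {"rx":0,"ry":0,"rz":0,"dx":0,"dy":0,"dz":0.03,"fingers":0.085},
    {"rx":0,"ry":0,"rz":0,"dx":0,"dy":0,"dz":0.011,"fingers":0.085},
    {"rx":0,"ry":0,"rz":0,"dx":0,"dy":0,"dz":0,"fingers":0.085},
    {"rx":0,"ry":0,"rz":0,"dx":0,"dy":0,"dz":0,"fingers":0.06},
    {"rx":0,"ry":0,"rz":0,"dx":0,"dy":0,"dz":0,"fingers":0.06},
    {"rx":0,"ry":0,"rz":0,"dx":0,"dy":0,"dz":0,"fingers":0.06},
    {"rx":0,"ry":0,"rz":0,"dx":0,"dy":0,"dz":0,"fingers":0.06},
    {"rx":0,"ry":0,"rz":0,"dx":0,"dy":0,"dz":0,"fingers":0.06},
  ],
)

```text
time_s: 26.9
position: [0.4419, 0.0293, 0.0249]
tool_rot: [[0.793, 0.61, 0.002], [0.61, -0.793, 0.0], [0.002, 0.001, -1.0]]
ft_force: [-0.4, 4.2, 7.0]
grip_width: 0.0631
gripper_force: 36.4
```

Call:
arm_command(
  deltas=[
    {"rx":0,"ry":0,"rz":0,"dx":0,"dy":0,"dz":-0.01,"fingers":0.06},
    {"rx":0,"ry":0,"rz":0,"dx":0,"dy":0,"dz":-0.03,"fingers":0.06},
    {"rx":0,"ry":0,"rz":0,"dx":0,"dy":0,"dz":-0.045,"fingers":0.06},
    {"rx":0,"ry":0,"rz":0,"dx":0,"dy":0,"dz":-0.045,"fingers":0.06},
    {"rx":0,"ry":0,"rz":0,"dx":0,"dy":0,"dz":-0.045,"fingers":0.06},
    {"rx":0,"ry":0,"rz":0,"dx":0.0125,"dy":-0.015,"dz":-0.03,"fingers":0.06},
    {"rx":0,"ry":0,"rz":0,"dx":0.0249,"dy":-0.03,"dz":-0.005,"fingers":0.06},
    {"rx":0,"ry":0,"rz":0,"dx":0.0249,"dy":-0.03,"dz":0,"fingers":0.06},
    {"rx":0,"ry":0,"rz":0,"dx":0.0249,"dy":-0.03,"dz":0,"fingers":0.06},
    {"rx":0,"ry":0,"rz":0,"dx":0.0249,"dy":-0.03,"dz":0,"fingers":0.06},
    {"rx":0,"ry":0,"rz":0,"dx":0.0249,"dy":-0.03,"dz":0,"fingers":0.06},
    {"rx":0,"ry":0,"rz":0,"dx":0.0249,"dy":-0.03,"dz":0,"fingers":0.06},
  ],
)

```text
time_s: 28.1
position: [0.4503, 0.2837, 0.2347]
tool_rot: [[0.793, 0.61, 0.001], [0.61, -0.793, -0.0], [0.0, 0.001, -1.0]]
ft_force: [1.1, -0.4, -1.8]
grip_width: 0.0633
gripper_force: 36.5
```

Call:
arm_command(
  deltas=[
    {"rx":0,"ry":0,"rz":0,"dx":0.0249,"dy":-0.03,"dz":0,"fingers":0.06},
    {"rx":0,"ry":0,"rz":0,"dx":0.0125,"dy":-0.015,"dz":0,"fingers":0.06},
    {"rx":0,"ry":0,"rz":0,"dx":0,"dy":0,"dz":0,"fingers":0.06},
    {"rx":0,"ry":0,"rz":0,"dx":0,"dy":0,"dz":0,"fingers":0.06},
  ],
)

```text
time_s: 28.5
position: [0.4527, 0.3404, 0.2342]
tool_rot: [[0.792, 0.61, 0.0], [0.61, -0.792, -0.001], [-0.0, 0.0, -1.0]]
ft_force: [0.3, 0.5, -2.6]
grip_width: 0.0635
gripper_force: 36.5
```

Run:
```python
from h import *
plan(.4535,.3405,.112)
p=env.get_image("wrist");cv2.imwrite("pics/w8.png",p["color"])
o=env.observe();P=np.array(o["position"]);R=np.array(o["tool_rot"])
print("rim exp",[proj(p,P+R@[x,y,0]+np.array([0,0,.025])) for x,y in((.033,0),(0,.033),(0,-.033))])
im=p["color"];m=im.min(2);
for r in (215,225,235,245): print(r,np.where(m[r,150:350]>170)[0][[0,-1]]+150)
```

```text
plan shift [0.0007 0.0004 0.1222] rz 0 | t 28.5 pos [0.4527 0.3404 0.2342] yaw y -52.4 q6 77.4 Rz [ 0.     -0.0005 -1.    ] w 0.0635 ft [ 0.3  0.5 -2.6]
rim exp [array([252.4334, 208.7614]), array([317.579 , 269.6781]), array([187.032 , 269.6099])]
215 [223 280]
225 [207 296]
235 [197 349]
245 [192 349]
```

Call:
arm_command(
  deltas=[
    {"rx":0,"ry":0,"rz":0,"dx":0.001,"dy":0,"dz":0.025,"fingers":0.06},
    {"rx":0,"ry":0,"rz":0,"dx":0,"dy":0,"dz":0.035,"fingers":0.06},
    {"rx":0,"ry":0,"rz":0,"dx":0,"dy":0,"dz":0.025,"fingers":0.06},
    {"rx":0,"ry":0,"rz":0,"dx":0,"dy":0,"dz":0.015,"fingers":0.06},
    {"rx":0,"ry":0,"rz":0,"dx":0,"dy":0,"dz":0.01,"fingers":0.06},
    {"rx":0,"ry":0,"rz":0,"dx":0,"dy":0,"dz":0.006,"fingers":0.06},
    {"rx":0,"ry":0,"rz":0,"dx":0,"dy":0,"dz":0.006,"fingers":0.06},
    {"rx":0,"ry":0,"rz":0,"dx":0,"dy":0,"dz":0.004,"fingers":0.06},
    {"rx":0,"ry":0,"rz":0,"dx":0,"dy":0,"dz":0,"fingers":0.06},
  ],
)

```text
time_s: 29.45
position: [0.4539, 0.3412, 0.1077]
tool_rot: [[0.793, 0.61, -0.0], [0.61, -0.793, -0.0], [-0.0, -0.0, -1.0]]
ft_force: [0.8, -0.6, -2.2]
grip_width: 0.0632
gripper_force: 36.4
```

Call:
arm_command(
  deltas=[
    {"rx":0,"ry":0,"rz":0,"dx":0,"dy":0,"dz":0.001,"fingers":0.06},
    {"rx":0,"ry":0,"rz":0,"dx":0,"dy":0,"dz":0.001,"fingers":0.06},
    {"rx":0,"ry":0,"rz":0,"dx":0,"dy":0,"dz":0,"fingers":0.06},
  ],
)

```text
time_s: 29.75
position: [0.4539, 0.3413, 0.1059]
tool_rot: [[0.793, 0.61, 0.0], [0.61, -0.793, 0.0], [0.0, 0.0, -1.0]]
ft_force: [-0.4, -0.4, -2.6]
grip_width: 0.0635
gripper_force: 36.4
```

Call:
arm_command(
  deltas=[
    {"rx":0,"ry":0,"rz":0,"dx":0,"dy":0,"dz":0.001,"fingers":0.06},
    {"rx":0,"ry":0,"rz":0,"dx":0,"dy":0,"dz":0.001,"fingers":0.06},
    {"rx":0,"ry":0,"rz":0,"dx":0,"dy":0,"dz":0.0005,"fingers":0.06},
    {"rx":0,"ry":0,"rz":0,"dx":0,"dy":0,"dz":0,"fingers":0.06},
  ],
)

```text
time_s: 30.15
position: [0.4538, 0.3413, 0.1032]
tool_rot: [[0.793, 0.61, -0.0], [0.61, -0.793, -0.0], [-0.0, -0.0, -1.0]]
ft_force: [-0.5, 0.7, -2.6]
grip_width: 0.0635
gripper_force: 36.4
```

Call:
arm_command(
  deltas=[
    {"rx":0,"ry":0,"rz":0,"dx":0,"dy":0,"dz":0.001,"fingers":0.06},
    {"rx":0,"ry":0,"rz":0,"dx":0,"dy":0,"dz":0,"fingers":0.06},
  ],
)

```text
time_s: 30.35
position: [0.4541, 0.3414, 0.1029]
tool_rot: [[0.793, 0.61, 0.001], [0.61, -0.793, 0.0], [0.001, 0.0, -1.0]]
ft_force: [-1.3, -0.3, 4.9]
grip_width: 0.0634
gripper_force: 37.1
```

Call:
arm_command(
  deltas=[
    {"rx":0,"ry":0,"rz":0,"dx":0,"dy":0,"dz":-0.001,"fingers":0.07},
    {"rx":0,"ry":0,"rz":0,"dx":0,"dy":0,"dz":0,"fingers":0.085},
    {"rx":0,"ry":0,"rz":0,"dx":0,"dy":0,"dz":0,"fingers":0.085},
    {"rx":0,"ry":0,"rz":0,"dx":0,"dy":0,"dz":0,"fingers":0.085},
    {"rx":0,"ry":0,"rz":0,"dx":0,"dy":0,"dz":-0.02,"fingers":0.085},
    {"rx":0,"ry":0,"rz":0,"dx":0,"dy":0,"dz":-0.04,"fingers":0.085},
    {"rx":0,"ry":0,"rz":0,"dx":0,"dy":0,"dz":-0.045,"fingers":0.085},
    {"rx":0,"ry":0,"rz":0,"dx":0,"dy":0,"dz":-0.04,"fingers":0.085},
    {"rx":0,"ry":0,"rz":0,"dx":0,"dy":0,"dz":0,"fingers":0.085},
    {"rx":0,"ry":0,"rz":0,"dx":0,"dy":0,"dz":0,"fingers":0.085},
  ],
)

```text
time_s: 31.35
position: [0.4539, 0.3413, 0.2486]
tool_rot: [[0.793, 0.61, 0.001], [0.61, -0.793, 0.0], [0.001, 0.0, -1.0]]
ft_force: [-0.6, -0.5, -0.6]
grip_width: 0.0848
gripper_force: 0.0
```

Run:
```python
from h import *
p=env.get_image("wrist")
g=rect(p,(.4533,.34),.128);cv2.circle(g,(240,240),112,(0,0,255),1);cv2.circle(g,(240,240),132,(0,255,0),1);cv2.imwrite("pics/r9.png",g)
plan(.6176,.2123,.2)
```

```text
plan shift [0.0515 0.2021 0.0473] rz 0 | t 31.4 pos [0.4536 0.3411 0.2474] yaw y -52.4 q6 77.4 Rz [-0.0013 -0.0006 -1.    ] w 0.0851 ft [ 0.4  0.1 -0.1]
```

View pics/r9.png

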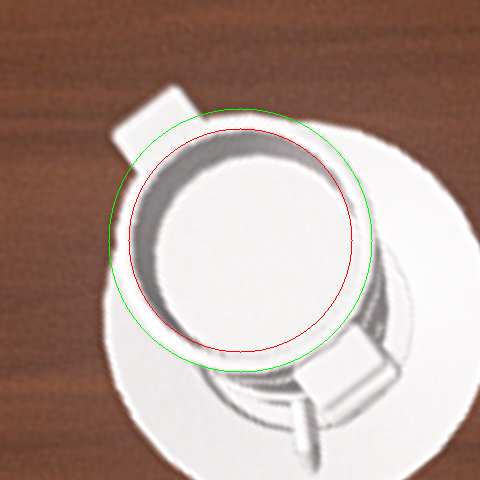

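The sugar bowl's rim sits on the expected circle at z = 0.128 (within about 1 mm): seated, released. Now the lid.

Call:
arm_command(
  deltas=[
    {"rx":0,"ry":0,"rz":0,"dx":0.004,"dy":0.017,"dz":0,"fingers":0.06},
    {"rx":0,"ry":0,"rz":0,"dx":0.009,"dy":0.035,"dz":0,"fingers":0.06},
    {"rx":0,"ry":0,"rz":0,"dx":0.009,"dy":0.035,"dz":0,"fingers":0.06},
    {"rx":0,"ry":0,"rz":0,"dx":0.009,"dy":0.035,"dz":0.01,"fingers":0.06},
    {"rx":0,"ry":0,"rz":0,"dx":0.009,"dy":0.035,"dz":0.015,"fingers":0.06},
    {"rx":0,"ry":0,"rz":0,"dx":0.008,"dy":0.03,"dz":0.015,"fingers":0.06},
    {"rx":0,"ry":0,"rz":0,"dx":0.0035,"dy":0.015,"dz":0.007,"fingers":0.06},
    {"rx":0,"ry":0,"rz":0,"dx":0,"dy":0,"dz":0,"fingers":0.06},
    {"rx":0,"ry":0,"rz":0,"dx":0,"dy":0,"dz":0,"fingers":0.06},
  ],
)

```text
time_s: 32.3
position: [0.6174, 0.213, 0.2014]
tool_rot: [[0.792, 0.61, -0.001], [0.61, -0.792, 0.0], [-0.0, -0.0, -1.0]]
ft_force: [0.0, -0.0, 0.8]
grip_width: 0.0599
gripper_force: 0.0
```

Run:
```python
from h import *
p=env.get_image("wrist")
print(env.look_for("lid",p)[:1],env.tip_of("lid",p)[:1],proj(p,[.6176,.2123,.014]))
for c in blobs(p,0,thr=140):
    if np.hypot(*(c.mean(0)-proj(p,[.6176,.2123,.014])))<15:
        h=cv2.convexHull(c)[:,0,:]
        for z in(.008,.014,.02):print(z,circ(np.array([atz(p,u,z)[:2] for u in h])),np.ptp(c,0))
t=env.get_image("top")
for c in blobs(t,0):
    if np.hypot(*(c.mean(0)-[164,164]))<8: print("top",circ(np.array([atz(t,u,.014)[:2] for u in c])))
g=rect(p,(.6176,.2123),.039);cv2.circle(g,(240,240),40,(0,0,255),1);b=rect(p,(.6176,.2123),.012);cv2.circle(b,(240,240),132,(0,255,0),1);cv2.imwrite("pics/r10.png",np.hstack([g[80:400,80:400],b[60:420,60:420][:320]]))
plan(.6176,.2123,.02)
```

```text
[{'box': [225.4, 142.9, 278.9, 194.8], 'p': 0.63}] [{'location': [251.2, 167.4], 'p': 0.96}] [252.0319 171.5248]
0.008 (array([0.6187, 0.2139]), np.float64(0.03330316706440874)) [51 51]
0.014 (array([0.6198, 0.2148]), np.float64(0.032707720902790546)) [51 51]
0.02 (array([0.6209, 0.2156]), np.float64(0.032112274741166284)) [51 51]
top (array([0.6189, 0.2072]), np.float64(0.028918341549527316))
plan shift [-0.0008  0.0012  0.1824] rz 0 | t 32.5 pos [0.6172 0.2137 0.2024] yaw y -52.3 q6 61.1 Rz [ 0.0013  0.0003 -1.    ] w 0.06 ft [-0.   0.3  0.7]
```

View pics/r10.png

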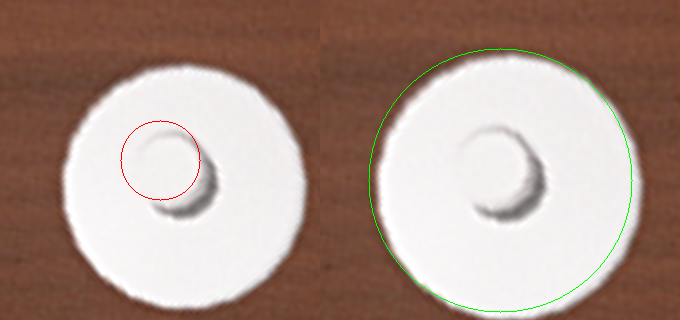

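Disc and knob lie about 2 mm toward +x and +y of the drawn circles, so the lid is at (0.6195, 0.2144). Gripping the knob.

Call:
arm_command(
  deltas=[
    {"rx":0,"ry":0,"rz":0,"dx":0.0024,"dy":0.0005,"dz":0.03,"fingers":0.05},
    {"rx":0,"ry":0,"rz":0,"dx":0,"dy":0,"dz":0.04,"fingers":0.05},
    {"rx":0,"ry":0,"rz":0,"dx":0,"dy":0,"dz":0.04,"fingers":0.05},
    {"rx":0,"ry":0,"rz":0,"dx":0,"dy":0,"dz":0.04,"fingers":0.05},
    {"rx":0,"ry":0,"rz":0,"dx":0,"dy":0,"dz":0.025,"fingers":0.05},
    {"rx":0,"ry":0,"rz":0,"dx":0,"dy":0,"dz":0.01,"fingers":0.05},
    {"rx":0,"ry":0,"rz":0,"dx":0,"dy":0,"dz":0,"fingers":0.05},
    {"rx":0,"ry":0,"rz":0,"dx":0,"dy":0,"dz":0,"fingers":0.03},
    {"rx":0,"ry":0,"rz":0,"dx":0,"dy":0,"dz":0,"fingers":0.03},
  ],
)

```text
time_s: 33.4
position: [0.621, 0.214, 0.0183]
tool_rot: [[0.792, 0.61, 0.003], [0.61, -0.792, 0.0], [0.003, 0.002, -1.0]]
ft_force: [0.3, -0.2, 0.4]
grip_width: 0.0301
gripper_force: 0.0
```

Call:
arm_command(
  deltas=[
    {"rx":0,"ry":0,"rz":0,"dx":0,"dy":0,"dz":0,"fingers":0.014},
    {"rx":0,"ry":0,"rz":0,"dx":0,"dy":0,"dz":0,"fingers":0.014},
    {"rx":0,"ry":0,"rz":0,"dx":0,"dy":0,"dz":0,"fingers":0.014},
    {"rx":0,"ry":0,"rz":0,"dx":0,"dy":0,"dz":0,"fingers":0.014},
  ],
)

```text
time_s: 33.8
position: [0.6207, 0.2139, 0.018]
tool_rot: [[0.793, 0.61, 0.002], [0.61, -0.793, 0.001], [0.002, 0.001, -1.0]]
ft_force: [-1.6, -0.5, 7.0]
grip_width: 0.0186
gripper_force: 29.4
```

Call:
arm_command(
  deltas=[
    {"rx":0,"ry":0,"rz":0,"dx":0,"dy":0,"dz":-0.01,"fingers":0.014},
    {"rx":0,"ry":0,"rz":0,"dx":0,"dy":0,"dz":-0.03,"fingers":0.014},
    {"rx":0,"ry":0,"rz":0,"dx":0,"dy":0,"dz":-0.045,"fingers":0.014},
    {"rx":0,"ry":0,"rz":0,"dx":0,"dy":0,"dz":-0.045,"fingers":0.014},
    {"rx":0,"ry":0,"rz":0,"dx":0,"dy":0,"dz":-0.045,"fingers":0.014},
    {"rx":0,"ry":0,"rz":0,"dx":-0.0045,"dy":-0.0168,"dz":-0.03,"fingers":0.014},
    {"rx":0,"ry":0,"rz":0,"dx":-0.0091,"dy":-0.0337,"dz":-0.005,"fingers":0.014},
    {"rx":0,"ry":0,"rz":0,"dx":-0.0091,"dy":-0.0337,"dz":0,"fingers":0.014},
    {"rx":0,"ry":0,"rz":0,"dx":-0.0091,"dy":-0.0337,"dz":0,"fingers":0.014},
    {"rx":0,"ry":0,"rz":0,"dx":-0.0091,"dy":-0.0337,"dz":0,"fingers":0.014},
    {"rx":0,"ry":0,"rz":0,"dx":-0.0091,"dy":-0.0337,"dz":0,"fingers":0.014},
    {"rx":0,"ry":0,"rz":0,"dx":-0.0045,"dy":-0.0168,"dz":0,"fingers":0.014},
  ],
)

```text
time_s: 35.0
position: [0.4515, 0.3419, 0.2272]
tool_rot: [[0.791, 0.611, 0.0], [0.611, -0.791, 0.0], [0.001, -0.0, -1.0]]
ft_force: [0.4, 0.7, -1.5]
grip_width: 0.0187
gripper_force: 29.5
```

Call:
arm_command(
  deltas=[
    {"rx":0,"ry":0,"rz":0,"dx":0,"dy":0,"dz":0,"fingers":0.014},
    {"rx":0,"ry":0,"rz":0,"dx":0,"dy":0,"dz":0,"fingers":0.014},
    {"rx":0,"ry":0,"rz":0,"dx":0,"dy":0,"dz":0,"fingers":0.014},
  ],
)

```text
time_s: 35.3
position: [0.4547, 0.3399, 0.2263]
tool_rot: [[0.793, 0.609, 0.0], [0.609, -0.793, -0.0], [0.0, 0.0, -1.0]]
ft_force: [-0.1, 0.4, -0.8]
grip_width: 0.0185
gripper_force: 29.5
```

Run:
```python
from h import *
plan(.4541,.3412,.148)
p=env.get_image("wrist");o=env.observe();P=np.array(o["position"]);R=np.array(o["tool_rot"])
b=env.look_for("lid",p)[:1];print(b)
print("disc exp",[proj(p,P+R@[x,y,0]+np.array([0,0,-.018+.014])) for x,y in((.033,0),(-.033,0),(0,.033),(0,-.033))])
m=p["color"].min(2)
for r in (205,215,225,235,245,255): 
    w=np.where(m[r,130:370]>165)[0]
    print(r,w[[0,-1]]+130 if len(w) else None)
```

```text
plan shift [ 0.0003 -0.0014  0.0783] rz 0 | t 35.3 pos [0.4547 0.3399 0.2263] yaw y -52.5 q6 77.3 Rz [ 0.0003 -0.0002 -1.    ] w 0.0185 ft [-0.1  0.4 -0.8]
[{'box': [230.0, 138.1, 271.2, 162.2], 'p': 0.18}]
disc exp [array([251.4219, 189.8913]), array([251.4221, 287.3572]), array([305.6388, 241.6266]), array([197.1994, 241.6372])]
205 [214 290]
215 [206 298]
225 [201 302]
235 [199 304]
245 [200 369]
255 [202 369]
```

Call:
arm_command(
  deltas=[
    {"rx":0,"ry":0,"rz":0,"dx":0,"dy":-0.001,"dz":0.02,"fingers":0.014},
    {"rx":0,"ry":0,"rz":0,"dx":0,"dy":0,"dz":0.025,"fingers":0.014},
    {"rx":0,"ry":0,"rz":0,"dx":0,"dy":0,"dz":0.015,"fingers":0.014},
    {"rx":0,"ry":0,"rz":0,"dx":0,"dy":0,"dz":0.01,"fingers":0.014},
    {"rx":0,"ry":0,"rz":0,"dx":0,"dy":0,"dz":0.005,"fingers":0.014},
    {"rx":0,"ry":0,"rz":0,"dx":0,"dy":0,"dz":0.002,"fingers":0.014},
    {"rx":0,"ry":0,"rz":0,"dx":0,"dy":0,"dz":0,"fingers":0.014},
    {"rx":0,"ry":0,"rz":0,"dx":0,"dy":0,"dz":0,"fingers":0.014},
  ],
)

```text
time_s: 36.2
position: [0.4534, 0.3415, 0.15]
tool_rot: [[0.793, 0.61, 0.001], [0.61, -0.793, 0.001], [0.001, 0.0, -1.0]]
ft_force: [0.7, 0.2, -1.5]
grip_width: 0.0189
gripper_force: 29.5
```

Call:
arm_command(
  deltas=[
    {"rx":0,"ry":0,"rz":0,"dx":0,"dy":0,"dz":0.001,"fingers":0.014},
    {"rx":0,"ry":0,"rz":0,"dx":0,"dy":0,"dz":0.001,"fingers":0.014},
    {"rx":0,"ry":0,"rz":0,"dx":0,"dy":0,"dz":0.001,"fingers":0.014},
    {"rx":0,"ry":0,"rz":0,"dx":0,"dy":0,"dz":0,"fingers":0.014},
  ],
)

```text
time_s: 36.6
position: [0.453, 0.3414, 0.1462]
tool_rot: [[0.793, 0.61, -0.0], [0.61, -0.793, -0.0], [-0.0, -0.0, -1.0]]
ft_force: [-0.8, -0.0, -0.6]
grip_width: 0.0191
gripper_force: 29.6
```

Call:
arm_command(
  deltas=[
    {"rx":0,"ry":0,"rz":0,"dx":0,"dy":0,"dz":0.001,"fingers":0.014},
    {"rx":0,"ry":0,"rz":0,"dx":0,"dy":0,"dz":0.001,"fingers":0.014},
    {"rx":0,"ry":0,"rz":0,"dx":0,"dy":0,"dz":0.001,"fingers":0.014},
    {"rx":0,"ry":0,"rz":0,"dx":0,"dy":0,"dz":0,"fingers":0.014},
  ],
)

```text
time_s: 37.0
position: [0.453, 0.3414, 0.1432]
tool_rot: [[0.793, 0.61, -0.0], [0.61, -0.793, -0.0], [-0.0, -0.0, -1.0]]
ft_force: [-0.3, -0.1, -1.1]
grip_width: 0.019
gripper_force: 29.5
```

Call:
arm_command(
  deltas=[
    {"rx":0,"ry":0,"rz":0,"dx":0,"dy":0,"dz":0.001,"fingers":0.014},
    {"rx":0,"ry":0,"rz":0,"dx":0,"dy":0,"dz":0.001,"fingers":0.014},
    {"rx":0,"ry":0,"rz":0,"dx":0,"dy":0,"dz":0,"fingers":0.014},
  ],
)

```text
time_s: 37.3
position: [0.453, 0.3414, 0.1412]
tool_rot: [[0.793, 0.61, -0.0], [0.61, -0.793, -0.0], [-0.0, -0.0, -1.0]]
ft_force: [-0.5, -0.1, -1.0]
grip_width: 0.0188
gripper_force: 29.5
```

Plug is inside the mouth without load; continuing.

Call:
arm_command(
  deltas=[
    {"rx":0,"ry":0,"rz":0,"dx":0,"dy":0,"dz":0.001,"fingers":0.014},
    {"rx":0,"ry":0,"rz":0,"dx":0,"dy":0,"dz":0.001,"fingers":0.014},
    {"rx":0,"ry":0,"rz":0,"dx":0,"dy":0,"dz":0,"fingers":0.014},
  ],
)

```text
time_s: 37.6
position: [0.453, 0.3414, 0.1391]
tool_rot: [[0.793, 0.61, -0.0], [0.61, -0.793, -0.0], [-0.0, -0.0, -1.0]]
ft_force: [-0.4, -0.5, -1.2]
grip_width: 0.0181
gripper_force: 29.5
```

Call:
arm_command(
  deltas=[
    {"rx":0,"ry":0,"rz":0,"dx":0,"dy":0,"dz":0.001,"fingers":0.014},
    {"rx":0,"ry":0,"rz":0,"dx":0,"dy":0,"dz":0.0005,"fingers":0.014},
    {"rx":0,"ry":0,"rz":0,"dx":0,"dy":0,"dz":0,"fingers":0.014},
  ],
)

```text
time_s: 37.9
position: [0.4531, 0.3415, 0.138]
tool_rot: [[0.793, 0.61, 0.0], [0.61, -0.793, 0.0], [0.0, 0.0, -1.0]]
ft_force: [-0.8, -0.4, 2.3]
grip_width: 0.0186
gripper_force: 29.8
```

Call:
arm_command(
  deltas=[
    {"rx":0,"ry":0,"rz":0,"dx":0,"dy":0,"dz":0,"fingers":0.025},
    {"rx":0,"ry":0,"rz":0,"dx":0,"dy":0,"dz":0,"fingers":0.05},
    {"rx":0,"ry":0,"rz":0,"dx":0,"dy":0,"dz":0,"fingers":0.05},
    {"rx":0,"ry":0,"rz":0,"dx":0,"dy":0,"dz":0,"fingers":0.05},
    {"rx":0,"ry":0,"rz":0,"dx":0,"dy":0,"dz":-0.015,"fingers":0.05},
    {"rx":0,"ry":0,"rz":0,"dx":0,"dy":0,"dz":-0.03,"fingers":0.05},
    {"rx":0,"ry":0,"rz":0,"dx":0,"dy":0,"dz":-0.04,"fingers":0.05},
    {"rx":0,"ry":0,"rz":0,"dx":0,"dy":0,"dz":-0.03,"fingers":0.05},
    {"rx":0,"ry":0,"rz":0,"dx":0,"dy":0,"dz":0,"fingers":0.05},
    {"rx":0,"ry":0,"rz":0,"dx":0,"dy":0,"dz":0,"fingers":0.05},
    {"rx":0,"ry":0,"rz":0,"dx":0,"dy":0,"dz":0,"fingers":0.05},
  ],
)

```text
time_s: 39.0
position: [0.4526, 0.3412, 0.2514]
tool_rot: [[0.793, 0.61, -0.002], [0.61, -0.793, -0.001], [-0.002, -0.001, -1.0]]
ft_force: [0.1, 0.6, -0.8]
grip_width: 0.05
gripper_force: 0.0
```

Run:
```python
from h import *
p=env.get_image("wrist");im=p["color"]
E=np.array([proj(p,np.array([.4535+.033*np.cos(a),.3408+.033*np.sin(a),.134])) for a in np.linspace(0,6.28,24)])
print("lid exp box",E.min(0),E.max(0)); print(env.look_for("lid",p)[:1],env.tip_of("lid",p)[:1],proj(p,[.4535,.3408,.12]))
s=env.get_image("scene");print("scene lid",env.tip_of("lid",s)[:1],proj(s,[.4535,.3408,.12]),env.look_for("lid",s)[:1],proj(s,[.4535,.3408,.159]))
plan(0.45,.34,.25)
```

```text
lid exp box [219.6186 154.4598] [284.9655 216.8826]
[{'box': [218.6, 155.0, 285.3, 217.5], 'p': 0.91}] [{'location': [254.7, 184.9], 'p': 0.87}] [252.2783 182.9125]
scene lid [{'location': [404.9, 190.2], 'p': 0.75}] [405.8926 194.8138] [{'box': [391.6, 180.8, 422.6, 202.5], 'p': 0.62}] [411.5794 181.2278]
plan shift [-0.0032 -0.0007  0.0023] rz 0 | t 39.3 pos [0.453  0.3414 0.2523] yaw y -52.4 q6 77.5 Rz [-0.0009 -0.0004 -1.    ] w 0.05 ft [0.1 1.  0.2]
```

The lid's box in the wrist view matches the expected seated outline within 1 px. Handing in.

```bash
python3 -c "
from rig import env
print(env.close_job())"
```

```text
the job is handed in; nothing more can be done
None
```

The breakfast set is stacked on its saucer (cup, jug, sugar bowl, lid), each piece released and matching its expected seated position, and the job is handed in; the closing call returned no verdict.

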